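Put the drill chuck away in the taper tool block

TASK

The drill chuck has been left standing on its nose with its tapered arbor in the air. Put it away in the wooden tool block: turn it over and set the arbor down into the empty middle socket, between the live centre and the twist drill, lowering it gently (not dropping it) until the back of the chuck sits flat on the block. Leave the other two tools in their sockets, and do not shift or knock over the spray can, the blue-capped bottle or the tape measure.

Things in the scene. Friction and masses are not known exactly. Their poses are not given: they have to be found in the camera images.
- chuck_grip (a point): steel drill chuck, 156 mm long, about 0.6 kg: point on its axis at mid-length of the dark twelve-sided grip sleeve (54 mm over flats, 48 mm long). z: along the axis from nose to arbor tip. Flat nose face (38 mm wide) 43 mm towards -z. Starts standing on its nose, z up. Laid on its side it rests on a sleeve flat, axis level 27 mm above the bench, and does not roll away.
- chuck_back (a point): centre of the flat back of the chuck (ring 47 mm across), 33 mm from chuck_grip towards the arbor; same axes. The arbor begins here and runs 80 mm farther, a plain taper 24 mm thick here and 15 mm at the tip. Not keyed: the turn about the axis does not matter. The back rests on the block when the arbor is home. Centre of mass about 20 mm from here towards the nose.
- arbor_tip (a point): end of the chuck's arbor, 80 mm beyond chuck_back; same axes.
- socket (a point): centre of the mouth of the empty middle socket, on top of the hardwood tool block (84 x 262 x 92 mm, fixed; mouth 92 mm above the bench). z up, y along the row of three sockets (88 mm apart), x across the block, away from the robot. Steel bore, tapered like the arbor: 26 mm wide at the mouth (chamfer 30 mm), 22 mm 80 mm down, 86 mm deep: 1.2 mm play all round at home.
- live_centre: live (revolving) centre, round steel body 42 mm across that stands 71 mm above the block in the socket at one end of the row, with a pointed top. Origin on its axis at the block's top, z up. It stands loose in its socket.
- twist_drill: taper-shank twist drill, 24 mm thick at most, standing 101 mm above the block in the socket at the other end of the row (which end varies). Origin on its axis at the block's top, z up. It stands loose in its socket.
- aerosol: slim spray can, 61 mm across, 210 mm high, standing on the bench. Origin at the centre of its underside. (Behind the work, from about 0.64 m ahead of the robot, open cartons up to 0.28 m high stand on the middle and left of the bench.)
- additive_bottle: white bottle with a blue cap, 54 mm across, 132 mm high, standing on the bench. Origin at the centre of its underside.
- tape_measure: yellow tape measure lying on its side, 66 x 73 x 35 mm. Origin at the centre of its underside.

How it is judged:
At the end, for the whole second after the job is handed in: the chuck stands nose up in the middle socket: the centre of its back within 3 mm of the socket's centre sideways and within 2.5 mm of the block's top in height, arbor straight down within 2.4 degrees, released and at rest (horizontal distance between chuck_back and socket below 0.003 m and z of chuck_back in the frame of socket between -0.003 and 0.0025 m and angle between chuck_back's own z axis and vertical above 3.1 rad and linear speed of drill_chuck below 0.02 m/s); the robot touches nothing.
It fails at once if the aerosol can, the additive bottle or the tape measure is tipped by more than 20 degrees or pushed by more than 30 mm (angle between any of aerosol, additive_bottle, tape_measure's own z axis and vertical above 0.35 rad or distance of any of aerosol, additive_bottle, tape_measure from where it was at the start of the episode above 0.03 m).
It fails at once if the live centre or the twist drill is tipped by more than 14 degrees or moved by more than 20 mm (angle between any of live_centre, twist_drill's own z axis and vertical above 0.25 rad or distance of any of live_centre, twist_drill from where it was at the start of the episode above 0.02 m).
It fails at once if the chuck is dropped into the socket: it moves faster than 0.5 m/s with its arbor in the bore (horizontal distance between arbor_tip and socket below 0.015 m and z of arbor_tip in the frame of socket below -0.005 m and linear speed of drill_chuck above 0.5 m/s).
It also fails if it takes over 72 s, if anything falls off the work surface, if the arm or the gripper's body presses on something with over 40 N, if the wrist force passes 120 N, or if a joint passes its speed limit or range.

ROBOT

A 6-joint arm with a two-finger parallel gripper is mounted at the origin on a cart in front of the work surface, level with it; the furniture and walls round the work are solid. World frame = base frame: x ahead of the robot, y to its left, z up, the work surface at z = 0. Lengths are in m, angles in rad, forces in N, time in s.
With the tool pointing down it reaches from about 0.375 to 0.9 m from the base axis. Payload 3.1 kg.
Tool frame: the origin (TCP) lies between the finger pads; the fingertips stand 22 mm ahead of it and the grasp point (between the pads) lies 3 mm ahead of it; z points along the fingers, y is the direction in which the jaws open and shut (so a half turn about z gives the same grasp; the last joint's range is limited). The gripper opens to 85 mm and grips with 20 to 120 N. Pads are 22 mm wide; open, the fingers measure 114 mm over their backs; the gripper's body (76 mm by 85 mm) begins 54 mm behind the grasp point. The pads swing forward as they close: fully open they stand 13 mm farther back than shut.
Start: joints at [0.978, 0.527, 1.433, -0, 1.181, -0.178], TCP at [0.252, 0.572, 0.253] pointing down, gripper open.
Joint ranges: [-3.08, 3.08], [-0.75, 2.2], [0.22, 2.44], [-1.43, 4.57], [0, 2.65], [-2.85, 2.85]. Speed limits (rad/s): [2.79, 2.79, 3.14, 3.14, 3.14, 3.14].

INTERFACE

Orientations are given as a unit quaternion [x, y, z, w].
In Python, from station import status, snapshot, manip gives the robot as it stands.
- The arm moves only by the tool move_arm, never from a script. Its argument "plan" is a list that holds one entry, the list of rows, each a list of 7 numbers: the turn, a rotation vector about the tool's x, y, z scaled (see below), then the shift along the tool's x, y, z scaled (see below), then the closure, from 0 (fully open) to 1 (shut). A call has exactly 8 rows; each row is the pose to reach, as a shift and turn from the pose commanded when the call began, along the tool's axes at that moment; what a row does not reach only later rows make up. The controller multiplies each number of a shift by 100 mm and each number of a turn by pi/4 rad. A row lasts 1/8 s, in which the tool goes at most 62.5 mm and 10.7 degrees, less where a joint would pass 70% of its speed; a pose out of reach is approached as far as the arm can. A call with a number of a shift or a turn outside -1 to 1 is refused whole. A call with a gripper value outside its range is refused whole. The fingers move at their own pace and stop on an object; "force" is the grip in N (left out, the last holds). Time passes only in rows, so rows that repeat a pose let the fingers close, or fill a call up. It gives the time, the measured TCP pose, the force and the opening at its end, in the units of the state.
- status.sense(): the state, without advancing time (a new reading comes with each control period).
- snapshot(name): name is "side" or "top"; returns a dict with "img" (400x640x3 uint8, red, green, blue), "depth" (400x640 float32, m along the optical axis (not along the pixel's ray), 0 where there is no reading), "mtx" (3x3 intrinsics, pixels), "k1" (the pictures are not rectified: a ray, as slopes to the right and down, at radius r is drawn at 1 + k1 r^2 times it, then the intrinsics apply), "T" (4x4, takes a point from camera to world coordinates). Camera axes: x right, y up, looking along -z (the intrinsics and any distortion apply to the point x, -y, -z); pixel columns grow to the right and rows downward; lengths in m; the calibration is good to about 2 mm. A picture is of the moment at which its call begins.
- manip.sign_off(): hands the job in, once; it reports no verdict.
The state is a dict: "t": time; "q": joint angles; "qd": joint speeds; "tau": joint torques, N m; "tcp_pos": TCP position; "tool_rot": TCP orientation; "force": force on the tool from outside, world axes, zero at the start; "ft_torque": the same for the moment, N m; "finger_gap": opening from 0.0 (shut) to 1.0 (fully open).
Only numpy, scipy, OpenCV 4.12 (cv2) and the standard library are available. Lean on these libraries where they do the work, as an engineer would, in place of code of your own. Each camera call takes 0.05 s, during which the arm holds its last target. There are 200 camera calls.

## Working session

There is one attempt and no reset: what is moved stays moved. The work goes in short steps, Python scripts to look and compute and a tool call to move; the robot and the scene stay as the last step left them, time stands still between calls to the robot, and variables do not carry over. Pictures are saved under pics/ and viewed, on a budget of 10 in all, crops included, one or two more only if the job needs it, and the job is handed in when it is done.

Besides the shell and the picture viewer there is one more tool, called after "Request:" in YAML: its name, and indented under it one key for each argument. move_arm: Moves the arm, as the interface text tells. Its arguments: {"type":"object","properties":{"plan":{"type":"array"},"force":{"type":"number"}},"required":["plan"]}

```bash
ls; mkdir -p pics; python3 - <<'E'
from station import status, snapshot
import cv2, numpy as np
s=status.sense(); print(s)
for n in("side","top"):
    d=snapshot(n); np.savez(f"{n}0.npz",**d); cv2.imwrite(f"pics/{n}0.png",d["img"][...,::-1]); print(n,d["mtx"],d["k1"],d["T"])
E
```

```text
pics
{'t': 0.0, 'q': array([ 9.77519562e-01,  5.28477542e-01,  1.43390691e+00, -5.51072954e-06,
        1.18144602e+00, -1.78493970e-01]), 'qd': array([-0.00125021,  0.00132658, -0.00207621,  0.00031882, -0.00050543,
        0.00068704]), 'tau': array([-6.93873972e-05, -4.42359674e+01, -1.78025115e+01, -1.67334751e-04,
        8.23192036e-03, -2.40115170e-06]), 'tcp_pos': array([0.25145154, 0.57143863, 0.25232514]), 'tool_rot': array([ 2.05906744e-01,  9.78570979e-01, -1.03759057e-03, -4.18774227e-04]), 'force': array([-0.38330494,  0.18338748, -0.26506156]), 'ft_torque': array([ 0.02308254,  0.03893137, -0.06720417]), 'finger_gap': 0.9988877857719263}
side [[464.56990386   0.         321.5284834 ]
 [  0.         464.56990386 202.85690347]
 [  0.           0.           1.        ]] 0.040341975499736935 [[-0.98634822  0.07085743 -0.14864861  0.31837982]
 [-0.16463702 -0.40546714  0.8991613   1.30098174]
 [ 0.00344014  0.91135922  0.41159755  0.74237494]
 [ 0.          0.          0.          1.        ]]
top [[479.96906914   0.         308.33494539]
 [  0.         479.96906914 201.57411159]
 [  0.           0.           1.        ]] -0.13386370971359035 [[ 1.88542675e-02  9.95239709e-01 -9.56161030e-02  4.04675112e-01]
 [-9.99817982e-01  1.90469583e-02  1.10288422e-03 -5.45946293e-02]
 [ 2.91883010e-03  9.55779051e-02  9.95417673e-01  1.82579037e+00]
 [ 0.00000000e+00  0.00000000e+00  0.00000000e+00  1.00000000e+00]]
```

View pics/side0.png

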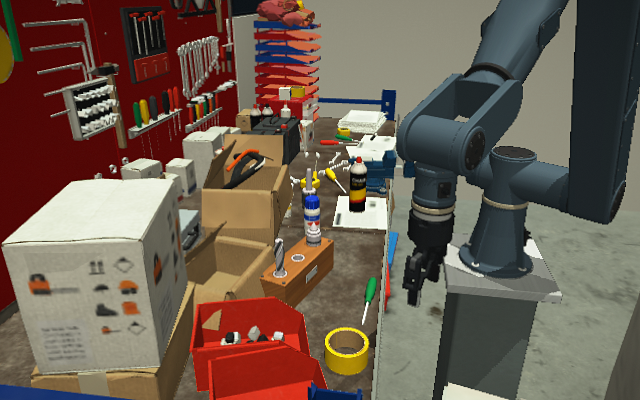

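View pics/top0.png

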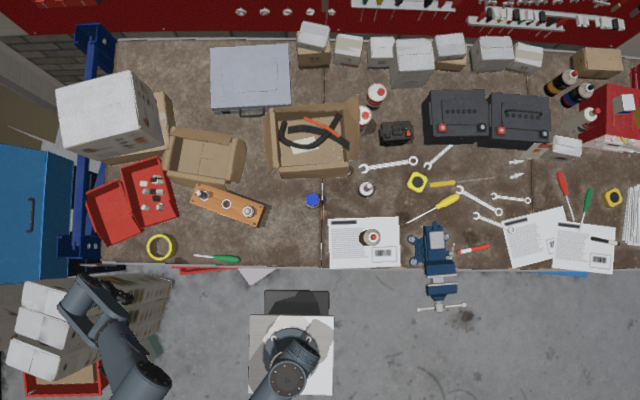

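The side view shows the block at about (297,272), the blue bottle at (312,215) and the spray can at (358,185). The top view shows the block at (229,204), bottle cap (312,199), chuck probably at (366,188), can at (372,237) and tape measure at (417,182). I'll zoom in on these and write the geometry helper.

```bash
cat > h.py <<'E'
import numpy as np, cv2
def load(n): return dict(np.load(n))
def dist(d): return np.array([float(d["k1"]),0,0,0])
def world(d,uv,depth=None):
    """pixels (N,2)->world points, using depth image or given depth"""
    uv=np.atleast_2d(np.float64(uv))
    n=cv2.undistortPoints(uv[:,None],d["mtx"],np.r_[dist(d),0])[:,0] if 0 else undist(d,uv)
    z=d["depth"][np.int32(uv[:,1]),np.int32(uv[:,0])] if depth is None else np.full(len(uv),depth)
    return np.c_[n[:,0]*z,-n[:,1]*z,-z]@d["T"][:3,:3].T+d["T"][:3,3]
def undist(d,uv):
    return cv2.undistortPointsIter(np.float64(uv)[:,None],d["mtx"],dist(d),None,None,(3,50,1e-10))[:,0]
def at_z(d,uv,z):
    """intersection of pixel rays with world plane z"""
    n=undist(d,np.atleast_2d(np.float64(uv))); r=np.c_[n[:,0],-n[:,1],-np.ones(len(n))]@d["T"][:3,:3].T
    o=d["T"][:3,3]; return o+r*((z-o[2])/r[:,2])[:,None]
def pix(d,P):
    P=np.atleast_2d(P); c=(P-d["T"][:3,3])@d["T"][:3,:3]
    n=np.c_[c[:,0],-c[:,1]]/(-c[:,2:3]); r2=(n**2).sum(1,keepdims=True)
    n=n*(1+d["k1"]*r2); return n*[d["mtx"][0,0],d["mtx"][1,1]]+d["mtx"][:2,2]
def cloud(d,u0,u1,v0,v1):
    u,v=np.meshgrid(np.arange(u0,u1),np.arange(v0,v1)); uv=np.c_[u.ravel(),v.ravel()]
    ok=d["depth"][uv[:,1],uv[:,0]]>0; return world(d,uv[ok]),uv[ok]
E
python3 - <<'E'
from h import *
t=load("top0.npz"); s=load("side0.npz")
a=cv2.resize(t["img"][165:255,180:440],None,fx=3,fy=3,interpolation=cv2.INTER_CUBIC)
b=cv2.resize(s["img"][145:315,250:410],None,fx=1.9,fy=1.9,interpolation=cv2.INTER_CUBIC)
im=np.zeros((a.shape[0]+b.shape[0],a.shape[1],3),np.uint8); im[:a.shape[0]]=a; im[a.shape[0]:,:b.shape[1]]=b
c=cv2.resize(s["img"][145:230,320:400],None,fx=3.8,fy=3.8,interpolation=cv2.INTER_CUBIC); im[a.shape[0]:a.shape[0]+c.shape[0],320:320+c.shape[1]]=c
cv2.imwrite("pics/crop0.png",im[...,::-1])
for nm,d,uv in [("lc/td",t,[(203,195),(226,203),(249,211),(366,188),(312,199),(372,237),(417,182)])]:
    print(world(d,np.array(uv)).round(3))
E
```

```text
[[ 0.581  0.315  0.154]
 [ 0.566  0.255  0.023]
 [ 0.529  0.151  0.147]
 [ 0.62  -0.261  0.13 ]
 [ 0.577 -0.069  0.133]
 [ 0.444 -0.273  0.209]
 [ 0.659 -0.467  0.034]]
```

View pics/crop0.png

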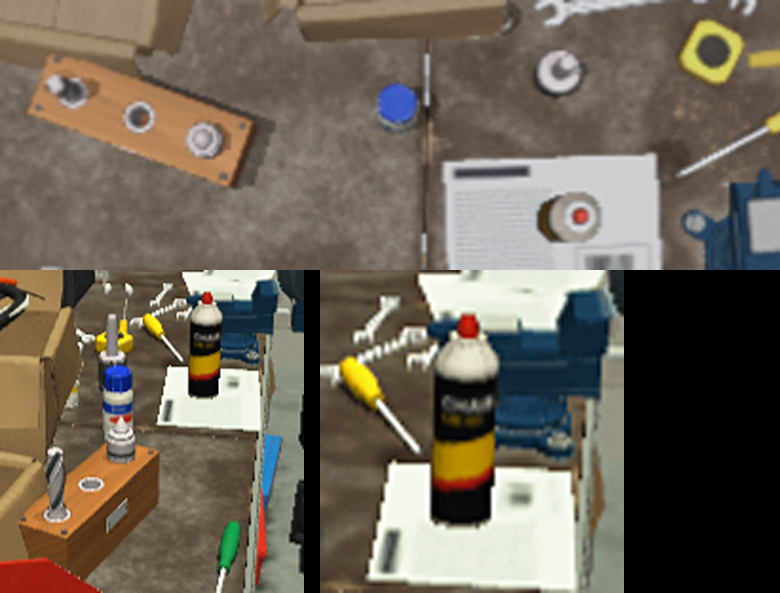

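The crop shows the chuck with its arbor up at crop (560,72), which is top pixel (366.7,189). The empty socket is at crop (139,117), or (226.3,204). The twist drill is at the far left end of the row and the live centre is at the right end. Next I'll measure these more precisely.

```bash
python3 - <<'E'
from h import *
t=load("top0.npz"); s=load("side0.npz")
for n,d,box in(("top",t,(185,270,178,232)),("side",s,(250,340,230,320))):
    P,uv=cloud(d,*box); m=(abs(P[:,2]-.092)<.012)&(P[:,0]<.64)&(P[:,0]>.45)&(P[:,1]>.08)&(P[:,1]<.4)
    c=d["img"][uv[:,1],uv[:,0]].astype(int); m&=(c[:,0]-c[:,2]>35)
    print(n,m.sum(),"z",np.median(P[m,2]))
    W=at_z(d,uv[m],.092)[:,:2]
    hull=cv2.minAreaRect(np.float32(W*1000)); print("rect mm",hull)
def cl(n,d,box,z0,z1,xr,yr):
    P,uv=cloud(d,*box); m=(P[:,2]>z0)&(P[:,2]<z1)&(P[:,0]>xr[0])&(P[:,0]<xr[1])&(P[:,1]>yr[0])&(P[:,1]<yr[1])
    Q=P[m]; print(n,m.sum(),"mean",Q.mean(0).round(4),"min",Q.min(0).round(3),"max",Q.max(0).round(3))
for k,d,b in(("top",t,(180,440,165,255)),("side",s,(250,410,145,315))):
    cl(k+" chuck sleeve/jaws",d,b,.05,.075,(.56,.68),(-.33,-.19))
    cl(k+" chuck arbor",d,b,.09,.16,(.56,.68),(-.33,-.19))
    cl(k+" bottle",d,b,.03,.14,(.53,.63),(-.13,-.02))
    cl(k+" aerosol",d,b,.03,.22,(.38,.50),(-.33,-.21))
    cl(k+" tape",d,b,.02,.05,(.6,.72),(-.53,-.41))
    cl(k+" lc",d,b,.11,.17,(.49,.57),(.11,.2))
    cl(k+" drill",d,b,.11,.2,(.53,.63),(.27,.36))
# ring pixels near socket in each
for k,d,c in(("top",t,pix(t,[[.555,.235,.092]])[0]),("side",s,pix(s,[[.555,.235,.092]])[0])):
    print(k,c.round(1)); u,v=np.int32(c.round()); 
    g=d["img"][v-9:v+10,u-11:u+12].astype(int); sat=g.max(2)-g.min(2); print(sat)
E
```

```text
top 1382 z 0.09222152548498364
rect mm ((571.923828125, 259.2418212890625), (305.75067138671875, 100.00861358642578), 71.36943817138672)
side 1680 z 0.09386640717486122
rect mm ((572.064208984375, 264.8759765625), (318.1530456542969, 117.46192932128906), 70.65206146240234)
top chuck sleeve/jaws 61 mean [ 0.6183 -0.2639  0.069 ] min [ 0.599 -0.295  0.051] max [ 0.65  -0.242  0.075]
top chuck arbor 50 mean [ 0.6335 -0.2514  0.1309] min [ 0.616 -0.277  0.092] max [ 0.68  -0.19   0.158]
top bottle 188 mean [ 0.5727 -0.0691  0.1173] min [ 0.55  -0.097  0.034] max [ 0.6   -0.044  0.14 ]
top aerosol 302 mean [ 0.4442 -0.2723  0.1658] min [ 0.417 -0.307  0.031] max [ 0.473 -0.249  0.216]
top tape 320 mean [ 0.6603 -0.4664  0.0345] min [ 0.622 -0.525  0.021] max [ 0.702 -0.426  0.046]
top lc 113 mean [0.5284 0.1574 0.1355] min [0.509 0.139 0.11 ] max [0.548 0.18  0.166]
top drill 68 mean [0.5908 0.3173 0.1621] min [0.574 0.274 0.112] max [0.63  0.336 0.199]
side chuck sleeve/jaws 53 mean [ 0.6269 -0.2479  0.0662] min [ 0.6  -0.28  0.05] max [ 0.65  -0.232  0.074]
side chuck arbor 115 mean [ 0
[... 3103 characters left out ...]
141 139 141 142 146]
 [143 144 150  66  23  10   8   8   8   8  10   8  10   9   8  32 115 144
  141 141 141 145 148]
 [143 143 145 132  88  53  31  33  10   8  10  34  52  50  59 119 147 142
  142 142 144 149 152]
 [141 137 138 139 143 130  81  83  57  62  53  81 110 109 151 146 144 142
  141 146 150 154 158]
 [136 132 135 137 139 141 142 143 142 143 143 146 148 147 144 141 141 141
  146 150 154 147 114]
 [133 134 137 138 139 138 137 138 139 140 142 143 143 143 139 140 142 146
  150 154 148 100  49]
 [134 138 139 139 139 137 137 137 140 143 142 142 143 140 139 141 146 148
  155 149 101  56  55]
 [137 140 141 137 137 136 137 141 143 143 142 141 141 139 140 146 149 154
  148 102  57  60  61]]
```

```bash
python3 - <<'E'
from h import *
from scipy.optimize import least_squares
t=load("top0.npz"); s=load("side0.npz")
def ring(d,c,hw,T):
    u,v=np.int32(np.round(c)); g=d["img"][v-9:v+10,u-11:u+12].astype(int); m=np.uint8((g.max(2)-g.min(2))<T)
    n,l,st,_=cv2.connectedComponentsWithStats(m); k=l[9,8]or l[10,8]; m=np.uint8(l==k)
    cs=max(cv2.findContours(m,cv2.RETR_EXTERNAL,cv2.CHAIN_APPROX_NONE)[0],key=len)
    e=cv2.fitEllipse(cs+np.int32([u-11,v-9])); W=at_z(d,[e[0]],.092)[0]; print("ring",e,W.round(4)); return W
ring(t,(228.2,204.5),0,48); ring(s,(299.4,255.8),0,75)
for n,d,box in(("top",t,(185,270,178,232)),("side",s,(250,340,230,320))):
    P,uv=cloud(d,*box); u0,u1,v0,v1=box
    c=d["img"][v0:v1,u0:u1].astype(int); Z=world(d,np.c_[[x.ravel() for x in np.meshgrid(np.arange(u0,u1),np.arange(v0,v1))]].T.reshape(-1,2))[:,2].reshape(c.shape[:2]) if 0 else None
    sat=c[...,0]-c[...,2]; m=np.uint8(sat>60)
    uu,vv=np.meshgrid(np.arange(u0,u1),np.arange(v0,v1)); zz=world(d,np.c_[uu.ravel(),vv.ravel()])[:,2].reshape(m.shape)
    m&=np.uint8(abs(zz-.093)<.008); m=cv2.morphologyEx(m,cv2.MORPH_OPEN,np.ones((5,5)))
    nn,l,st,_=cv2.connectedComponentsWithStats(m); k=1+st[1:,4].argmax(); yx=np.argwhere(l==k)
    W=at_z(d,yx[:,::-1]+[u0,v0],.092)[:,:2]; print(n,len(W),cv2.minAreaRect(np.float32(W*1000)))
def axis(pts,r,g):
    f=lambda p:np.hypot(pts[:,0]-p[0],pts[:,1]-p[1])-r
    o=least_squares(f,g,loss="soft_l1",f_scale=.002); return o.x.round(4),np.abs(f(o.x)).mean().round(4)
for k,d,b in(("top",t,(180,440,165,255)),("side",s,(250,410,145,315))):
    P,_=cloud(d,*b)
    for nm,g,zr,rf in(("arbor",(.62,-.265),(.085,.15),lambda z:.012-(z-.076)*.0045/.08),("sleeve",(.62,-.265),(.025,.065),lambda z:.0275+0*z),("bottle",(.575,-.07),(.03,.09),lambda z:.027+0*z),("aerosol",(.444,-.27),(.03,.15),lambda z:.0305+0*z),("lc",(.528,.16),(.1,.14),lambda z:.021+0*z)):
        m=(P[:,2]>zr[0])&(P[:,2]<zr[1])&(np.hypot(P[:,0]-g[0],P[:,1]-g[1])<.04 if nm!="arbor" else np.hypot(P[:,0]-g[0],P[:,1]-g[1])<.022)
        if m.sum()>5: print(k,nm,m.sum(),axis(P[m],rf(P[m,2]),g))
E
```

```text
ring ((226.08673095703125, 203.71202087402344), (9.705653190612793, 10.141471862792969), 65.92974090576172) [0.5577 0.2427 0.092 ]
ring ((297.5231628417969, 257.3227844238281), (6.8856987953186035, 13.003321647644043), 86.88594818115234) [0.5583 0.2435 0.092 ]
top 126 ((597.330322265625, 282.7629089355469), (67.1732177734375, 35.84852981567383), 72.822998046875)
side 1172 ((559.3508911132812, 245.5070037841797), (273.8689270019531, 93.07608032226562), 69.49974060058594)
top arbor 26 (array([ 0.6256, -0.2686]), np.float64(0.0009))
top sleeve 23 (array([ 0.627 , -0.2697]), np.float64(0.0005))
top bottle 31 (array([ 0.5782, -0.0701]), np.float64(0.0007))
top aerosol 54 (array([ 0.4454, -0.2796]), np.float64(0.0002))
top lc 95 (array([0.5312, 0.1606]), np.float64(0.0048))
side arbor 100 (array([ 0.6264, -0.265 ]), np.float64(0.0021))
side sleeve 35 (array([ 0.6257, -0.2668]), np.float64(0.0018))
side bottle 227 (array([ 0.5778, -0.0687]), np.float64(0.0019))
side aerosol 510 (array([ 0.4462, -0.2781]), np.float64(0.0024))
side lc 209 (array([0.5306, 0.1591]), np.float64(0.0024))
```

Block yaw is about −19°, the socket is at (0.558, 0.243) and the chuck at (0.626, −0.267). The kinematics aren't given, so I'll make a first free-space move up and right, and fit a model from the joint readings.

Request:
move_arm:
  plan:
    - [[0, 0, 0, -0.15, -0.15, -0.1, 0], [0, 0, 0, -0.3, -0.3, -0.2, 0], [0, 0, 0, -0.45, -0.45, -0.3, 0], [0, 0, 0, -0.6, -0.6, -0.4, 0], [0, 0, 0, -0.75, -0.75, -0.5, 0], [0, 0, 0, -0.9, -0.9, -0.6, 0], [0, 0, 0, -1, -1, -0.7, 0], [0, 0, 0, -1, -1, -0.7, 0]]

```text
t: 1.1
tcp_pos: [0.3039, 0.4397, 0.3245]
tool_rot: [0.207, 0.978, 0.001, 0.001]
force: [-0.1, 0.5, -0.5]
finger_gap: 1.002
```

```bash
cat >> h.py <<'E'
def rec():
    from station import status; import json
    s=status.sense(); 
    with open("log.jsonl","a") as f: f.write(json.dumps({k:np.asarray(s[k]).tolist() for k in s})+"\n")
    return s
E
python3 - <<'E'
from h import *
s=rec(); print(s["t"],s["q"].round(3),s["tcp_pos"].round(4),s["tool_rot"].round(3),s["force"].round(1))
E
```

```text
1.1 [ 0.757  0.324  1.57   0.     1.246 -0.398] [0.3039 0.4397 0.3245] [0.207 0.978 0.001 0.001] [-0.1  0.5 -0.5]
```

Request:
move_arm:
  plan:
    - [[-0.05, 0.11, 0, -0.15, -0.15, -0.05, 0], [-0.1, 0.23, 0, -0.3, -0.3, -0.1, 0], [-0.15, 0.35, 0, -0.45, -0.45, -0.15, 0], [-0.2, 0.46, 0, -0.6, -0.6, -0.2, 0], [-0.25, 0.58, 0, -0.75, -0.75, -0.25, 0], [-0.3, 0.7, 0, -0.9, -0.9, -0.3, 0], [-0.35, 0.82, 0, -0.9, -0.9, -0.3, 0], [-0.39, 0.92, 0, -0.9, -0.9, -0.3, 0]]

```text
t: 2.1
tcp_pos: [0.3498, 0.3215, 0.353]
tool_rot: [0.19, 0.904, 0.219, -0.315]
force: [-0.5, -0.4, -0.0]
finger_gap: 0.998
```

```bash
cat >> h.py <<'E'
from scipy.spatial.transform import Rotation as Ro
def fkR(q): return Ro.from_euler("ZYZYZ",[q[0],q[1]+q[2],q[3],q[4],q[5]+np.pi/2])
def fkp(q,P):
    a1,d1,s,L2,e,L3,w,d6=P; Y=lambda a:Ro.from_euler("y",a).as_matrix(); Z=lambda a:Ro.from_euler("z",a).as_matrix()
    return Z(q[0])@(np.r_[a1,s,d1]+Y(q[1])@np.r_[0,0,L2]+Y(q[1]+q[2])@(np.r_[e,0,L3]+Z(q[3])@(np.r_[0,w,0]+Y(q[4])@np.r_[0,0,d6])))
E
python3 - <<'E'
from h import *
s=rec(); print(s["t"],s["q"].round(3),s["tcp_pos"].round(4),s["tool_rot"].round(3),s["force"].round(1)); print((fkR(s["q"]).inv()*Ro.from_quat(s["tool_rot"])).magnitude())
E
```

```text
2.1 [ 0.139  0.356  1.682  0.618  1.618 -1.154] [0.3498 0.3215 0.353 ] [ 0.19   0.904  0.219 -0.315] [-0.5 -0.4 -0. ]Traceback (most recent call last):
  File "<stdin>", line 2, in <module>
  File "h.py", line 29, in fkR
    def fkR(q): return Ro.from_euler("ZYZYZ",[q[0],q[1]+q[2],q[3],q[4],q[5]+np.pi/2])
                       ~~~~~~~~~~~~~^^^^^^^^^^^^^^^^^^^^^^^^^^^^^^^^^^^^^^^^^^^^^^^^^
  File "scipy/spatial/transform/_rotation.pyx", line 1413, in scipy.spatial.transform._rotation.Rotation.from_euler
ValueError: Expected axis specification to be a non-empty string of upto 3 characters, got ZYZYZ
```

```bash
sed -i 's/^def fkR.*/def fkR(q): return Ro.from_euler("ZYZ",[q[0],q[1]+q[2],q[3]])*Ro.from_euler("YZ",[q[4],q[5]+np.pi\/2])/' h.py
cat >> h.py <<'E'
def pose(yaw,pitch,xup):
    """tool z at world yaw, pitch (deg, + up), jaws (y) level; xup=+1/-1: tool x up/down"""
    y,p=np.radians([yaw,pitch]); z=np.r_[np.cos(y)*np.cos(p),np.sin(y)*np.cos(p),np.sin(p)]
    yy=xup*np.cross(z,[0,0,1.]); yy/=np.linalg.norm(yy); return Ro.from_matrix(np.c_[np.cross(yy,z),yy,z])
def togo(s,pos,R):
    R0=Ro.from_quat(s["tool_rot"]); return np.r_[(R0.inv()*R).as_rotvec()/(np.pi/4),R0.inv().apply(np.array(pos)-s["tcp_pos"])/.1].round(3)
E
python3 - <<'E'
from h import *
from station import status
s=status.sense(); R0=Ro.from_quat(s["tool_rot"]); print((fkR(s["q"]).inv()*R0).magnitude()); print(R0.as_matrix().round(3))
for yaw in(120,100,80,60):
  for x in(1,-1): print(yaw,x,togo(s,[.42,.28,.36],pose(yaw,-10,x)))
E
```

```text
1.0385185452638061e-16
[[-0.729  0.482 -0.485]
 [ 0.206  0.831  0.517]
 [ 0.652  0.277 -0.705]]
120 1 [-0.417  0.71   0.63  -0.552  0.013 -0.604]
120 -1 [-0.945 -0.555 -3.198 -0.552  0.013 -0.604]
100 1 [-0.814  0.615  0.829 -0.552  0.013 -0.604]
100 -1 [-0.776 -1.028 -2.923 -0.552  0.013 -0.604]
80 1 [-1.212  0.502  1.018 -0.552  0.013 -0.604]
80 -1 [-0.598 -1.445 -2.594 -0.552  0.013 -0.604]
60 1 [-1.609  0.37   1.198 -0.552  0.013 -0.604]
60 -1 [-0.415 -1.807 -2.219 -0.552  0.013 -0.604]
```

Request:
move_arm:
  plan:
    - [[-0.1, 0.09, 0.11, -0.1, 0, -0.1, 0], [-0.2, 0.18, 0.22, -0.2, 0, -0.2, 0], [-0.3, 0.27, 0.33, -0.3, 0, -0.3, 0], [-0.4, 0.36, 0.44, -0.4, 0, -0.4, 0], [-0.5, 0.45, 0.55, -0.5, 0, -0.5, 0], [-0.6, 0.53, 0.65, -0.55, 0, -0.6, 0], [-0.7, 0.62, 0.76, -0.55, 0, -0.6, 0], [-0.72, 0.64, 0.78, -0.55, 0, -0.6, 0]]

```text
t: 3.1
tcp_pos: [0.4182, 0.2792, 0.3591]
tool_rot: [0.468, 0.607, 0.392, -0.509]
force: [0.5, -0.6, -0.6]
finger_gap: 1.001
```

```bash
python3 - <<'E'
from h import *
s=rec(); print(s["t"],s["q"].round(3),s["tcp_pos"].round(4)); print(Ro.from_quat(s["tool_rot"]).as_matrix().round(3))
import json; from scipy.optimize import least_squares
L=[json.loads(l) for l in open("log.jsonl")]; L=[(np.array(l["q"]),np.array(l["tcp_pos"])) for l in L]
L.append((np.array([9.77519562e-01,  5.28477542e-01,  1.43390691e+00,0,1.18144602e+00, -1.78493970e-01]),np.array([0.25145154, 0.57143863, 0.25232514])))
f=lambda P:np.concatenate([fkp(q,P)-p for q,p in L])
for g in([0,.2,0,.4,0,.4,.1,.2],[0,.3,.1,.4,0,.4,0,.15]):
    o=least_squares(f,g); print(o.x.round(4),abs(o.fun).max())
for yaw in(60,45,30):print(yaw,togo(s,[.42,.20,.36],pose(yaw,-8,1)))
E
```

```text
3.1 [-0.193  0.544  1.883  1.111  1.722 -0.931] [0.4182 0.2792 0.3591]
[[-0.044  0.967 -0.252]
 [ 0.168  0.255  0.952]
 [ 0.985 -0.    -0.174]]
[-0.      0.2742  0.111   0.588   0.1141  0.3917  0.      0.2747] 6.30946910495922e-07
[-0.      0.2742  0.111   0.588   0.1141  0.3917  0.      0.2747] 6.335053888140152e-07
60 [-0.983  0.043  0.156 -0.125 -0.185 -0.76 ]
45 [-1.313  0.041  0.208 -0.125 -0.185 -0.76 ]
30 [-1.642  0.038  0.26  -0.125 -0.185 -0.76 ]
```

Four poses fit the kinematic model to 1e‑6 m. Now I'll check IK for a direct horizontal pick, a half-turn, and the place.

```bash
cat >> h.py <<'E'
KP=np.array([0,.2742,.111,.588,.1141,.3917,0,.2747])
LO=np.array([-3.08,-.75,.22,-1.43,0,-2.85]);HI=np.array([3.08,2.2,2.44,4.57,2.65,2.85])
def ik(pos,R):
    """all solutions in range (elbow-up family), best margin first"""
    out=[];w=np.array(pos)-R.apply([0,0,KP[7]])
    r=np.hypot(w[0],w[1]); 
    if r<KP[2]: return out
    q1=np.arctan2(w[1],w[0])-np.arcsin(KP[2]/r); x=np.sqrt(r*r-KP[2]**2); z=w[2]-KP[1]
    l3=np.hypot(KP[4],KP[5]); g=np.arctan2(KP[4],KP[5]); c=(x*x+z*z-KP[3]**2-l3**2)/(2*KP[3]*l3)
    if abs(c)>1: return out
    for sg in(1,-1):
        k=sg*np.arccos(c); q3=k-g; q2=np.arctan2(x,z)-np.arctan2(l3*np.sin(k),KP[3]+l3*np.cos(k))
        M=(Ro.from_euler("ZY",[q1,q2+q3]).inv()*R).as_matrix()
        for f in(1,-1):
            q5=f*np.arccos(np.clip(M[2,2],-1,1)); q4=np.arctan2(f*M[1,2],f*M[0,2]); q6=np.arctan2(f*M[2,1],-f*M[2,0])-np.pi/2
            for a in(0,2*np.pi,-2*np.pi):
                for b in(-2*np.pi,0,2*np.pi):
                    q=np.r_[q1,q2,q3,q4+a,q5,q6+b]; m=np.minimum(q-LO,HI-q).min()
                    if m>0: out.append((m,q))
    return sorted(out,key=lambda o:-o[0])
E
python3 - <<'E'
from h import *
from station import status
s=status.sense(); print(s["q"].round(3),[ (round(m,2),q.round(3)) for m,q in ik(s["tcp_pos"],Ro.from_quat(s["tool_rot"]))][:2])
C=np.r_[.626,-.267]; S=np.r_[.558,.243]
def show(n,pos,R):
    o=ik(pos,R); print(n,[(round(m,2),q.round(2).tolist()) for m,q in o][:2])
for b in(0,6):
  for yaw in(-60,-45,-30,45): 
    h=np.r_[np.cos(np.radians(yaw)),np.sin(np.radians(yaw))]
    for back,z in((0,.051),): show(f"pick b{b} yaw{yaw}",np.r_[C-h*(.003+back),z],pose(yaw,-b,1))
  for yaw in(-30,-19,-5):
    for z in(.117,.22,.3):
      h=np.r_[np.cos(np.radians(yaw)),np.sin(np.radians(yaw))]
      show(f"place b{b} yaw{yaw} z{z}",np.r_[S-h*.003,z],pose(yaw,b,-1))
E
```

```text
[-0.193  0.544  1.883  1.111  1.722 -0.931] [(np.float64(0.56), array([-0.193,  0.544,  1.883,  1.111,  1.722, -0.931]))]
pick b0 yaw-60 [(np.float64(0.64), [-0.28, 1.27, 1.8, 3.91, 1.52, -1.62])]
pick b0 yaw-45 [(np.float64(0.52), [-0.42, 1.3, 1.92, 3.51, 1.65, -1.54])]
pick b0 yaw-30 [(np.float64(0.45), [-0.6, 1.32, 1.99, 3.07, 1.74, -1.58])]
pick b0 yaw45 [(np.float64(0.94), [-1.0, 1.26, 1.45, 1.38, 1.66, -1.14])]
place b0 yaw-30 z0.117 [(np.float64(0.25), [0.65, 1.14, 1.84, 4.32, 1.51, 1.42])]
place b0 yaw-30 z0.22 [(np.float64(0.24), [0.65, 0.93, 1.9, 4.33, 1.45, 1.28])]
place b0 yaw-30 z0.3 [(np.float64(0.21), [0.65, 0.76, 1.9, 4.36, 1.39, 1.12])]
place b0 yaw-19 z0.117 [(np.float64(0.47), [0.59, 1.16, 1.97, 4.07, 1.56, 1.56])]
place b0 yaw-19 z0.22 [(np.float64(0.41), [0.59, 0.93, 2.03, 4.08, 1.46, 1.42])]
place b0 yaw-19 z0.3 [(np.float64(0.41), [0.59, 0.74, 2.03, 4.1, 1.35, 1.27])]
place b0 yaw-5 z0.117 [(np.float64(0.34), [0.47, 1.21, 2.1, 3.7, 1.71, 1.66])]
place b0 yaw-5 z0.22 [(np.float64(0.27), [0.47, 0.96, 2.17, 3.7, 1.56, 1.56])]
place b0 yaw-5 z0.3 [(np.float64(0.26)
[... 360 characters left out ...]
117 [(np.float64(0.27), [0.65, 1.19, 1.82, 4.3, 1.62, 1.45])]
place b6 yaw-30 z0.22 [(np.float64(0.27), [0.65, 0.99, 1.89, 4.3, 1.57, 1.32])]
place b6 yaw-30 z0.3 [(np.float64(0.26), [0.65, 0.82, 1.9, 4.31, 1.51, 1.19])]
place b6 yaw-19 z0.117 [(np.float64(0.5), [0.59, 1.22, 1.94, 4.07, 1.68, 1.58])]
place b6 yaw-19 z0.22 [(np.float64(0.43), [0.59, 0.99, 2.01, 4.06, 1.59, 1.46])]
place b6 yaw-19 z0.3 [(np.float64(0.41), [0.59, 0.81, 2.03, 4.06, 1.49, 1.33])]
place b6 yaw-5 z0.117 [(np.float64(0.37), [0.47, 1.27, 2.07, 3.72, 1.84, 1.68])]
place b6 yaw-5 z0.22 [(np.float64(0.28), [0.47, 1.03, 2.16, 3.7, 1.71, 1.59])]
place b6 yaw-5 z0.3 [(np.float64(0.26), [0.47, 0.82, 2.18, 3.69, 1.55, 1.5])]
```

```bash
python3 - <<'E'
from h import *
from station import status,snapshot
D={n:snapshot(n) for n in("side","top")}
s=status.sense(); R=Ro.from_quat(s["tool_rot"]); p=s["tcp_pos"]; w=p-R.apply([0,0,KP[7]]); fa=Ro.from_euler("ZY",[s["q"][0],s["q"][1]+s["q"][2]])
for n,d in D.items():
    np.savez(n+"1.npz",**d)
    P,uv=cloud(d,0,640,0,400); Q=R.inv().apply(P-p); r=np.hypot(Q[:,0],Q[:,1]); F=fa.inv().apply(P-w)
    print(n,"wrist px",pix(d,[w,p]).round(0).tolist())
    for a in np.arange(-.34,.03,.02):
        m=(Q[:,2]>a)&(Q[:,2]<a+.02)&(r<.12)
        if m.sum(): print("  z",a.round(2),m.sum(),"x",Q[m,0].min().round(3),Q[m,0].max().round(3),"y",Q[m,1].min().round(3),Q[m,1].max().round(3),"rmax",r[m].max().round(3))
    m=np.linalg.norm(F,axis=1)<.12; 
    for a in np.arange(-.12,.12,.03):
        k=m&(F[:,2]>a)&(F[:,2]<a+.03)
        if k.sum(): print("  F",a.round(2),k.sum(),F[k].min(0).round(3),F[k].max(0).round(3))
a=D["side"]["img"]; c=pix(D["side"],[w])[0].astype(int); u=max(0,min(c[0]-130,380)); v=max(0,c[1]-130)
cv2.imwrite("pics/wrist.png",cv2.resize(a[v:v+260,u:u+260],None,fx=2.3,fy=2.3)[...,::-1]); print(u,v)
E
```

```text
side wrist px [[337.0, 123.0], [351.0, 172.0]]
  z -0.32 32 x 0.004 0.085 y -0.083 0.054 rmax 0.092
  z -0.3 158 x 0.003 0.118 y -0.096 0.067 rmax 0.119
  z -0.28 256 x 0.003 0.118 y -0.096 0.067 rmax 0.12
  z -0.26 378 x -0.015 0.118 y -0.1 0.066 rmax 0.12
  z -0.24 648 x -0.022 0.118 y -0.103 0.054 rmax 0.12
  z -0.22 130 x -0.0 0.116 y -0.105 0.046 rmax 0.12
  z -0.2 73 x -0.005 0.038 y -0.032 0.036 rmax 0.038
  z -0.18 101 x -0.002 0.038 y -0.03 0.035 rmax 0.039
  z -0.16 54 x -0.007 0.041 y -0.034 0.036 rmax 0.041
  z -0.14 101 x -0.0 0.04 y -0.034 0.037 rmax 0.041
  z -0.12 297 x 0.001 0.042 y -0.036 0.037 rmax 0.042
  z -0.1 142 x -0.012 0.022 y -0.07 0.067 rmax 0.071
  z -0.08 263 x -0.02 0.023 y -0.071 0.069 rmax 0.073
  z -0.06 426 x -0.015 0.02 y -0.074 0.073 rmax 0.075
  z -0.04 189 x -0.01 0.016 y -0.074 0.074 rmax 0.075
  z -0.02 66 x -0.009 0.015 y -0.056 0.056 rmax 0.057
  z 0.0 91 x -0.01 0.015 y -0.056 0.054 rmax 0.056
  F -0.12 170 [-0.066 -0.049 -0.11 ] [ 0.066  0.061 -0.09 ]
  F -0.09 323 [-0.066 -0.054 -0.09 ] [ 0.066  0.063 -0.06 ]
  F -0.06 656 [-0.067 -0.055 
[... 815 characters left out ...]
 y -0.038 0.037 rmax 0.046
  z -0.1 266 x -0.01 0.027 y -0.069 0.067 rmax 0.07
  z -0.08 192 x -0.015 0.026 y -0.059 0.07 rmax 0.071
  z -0.06 159 x -0.017 0.024 y -0.047 0.073 rmax 0.074
  z -0.04 35 x -0.008 0.018 y 0.041 0.062 rmax 0.063
  z -0.02 29 x -0.004 0.018 y 0.041 0.055 rmax 0.055
  z 0.0 8 x -0.01 0.012 y 0.041 0.053 rmax 0.053
  F -0.12 111 [-0.065 -0.06  -0.108] [ 0.031  0.056 -0.09 ]
  F -0.09 233 [-0.068 -0.06  -0.09 ] [ 0.034  0.058 -0.06 ]
  F -0.06 572 [-0.069 -0.061 -0.06 ] [ 0.067  0.112 -0.03 ]
  F -0.03 485 [-0.069 -0.062 -0.03 ] [ 0.03   0.116 -0.   ]
  F 0.0 173 [-0.069 -0.062  0.   ] [0.031 0.114 0.029]
  F 0.03 4 [-0.059  0.001  0.03 ] [-0.049  0.028  0.035]
206 0
```

View pics/wrist.png

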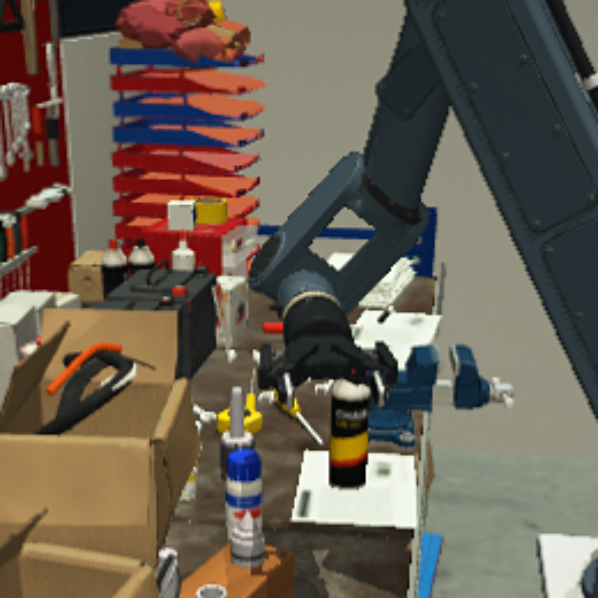

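The view shows the gripper with splayed knuckles (±74 mm wide, thin in x). The wrist fork is about 65 mm in radius, so I'll pick with an 8° downward pitch and place at 8° upward. The corridor at yaw −38° clears both the bottle and the can. Next I'll plan the waypoints.

```bash
cat >> h.py <<'E'
def chain(s,wps):
    """wps: (pos,R) -> per-call numbers, joint solution and largest joint step"""
    cur={"tcp_pos":np.array(s["tcp_pos"]),"tool_rot":np.array(s["tool_rot"])}; q0=np.array(s["q"])
    for pos,R in wps:
        o=ik(pos,R); q=min((q for m,q in o),key=lambda q:abs(q-q0).max()) if o else q0*np.nan
        print(togo(cur,pos,R),"q",q.round(2),"dq",(q-q0).round(2)); cur={"tcp_pos":np.array(pos),"tool_rot":R.as_quat()}; q0=q
E
python3 - <<'E'
from h import *
from station import status
s=status.sense()
C=np.r_[.6262,-.2675]; h=np.r_[np.cos(np.radians(-38)),np.sin(np.radians(-38))]
pr=pose(-38,-8,1)
chain(s,[([.42,.19,.36],pose(65,-8,1)),([.43,.10,.36],pose(28,-8,1)),([.48,-.02,.34],pose(-8,-8,1)),(np.r_[C-.133*h+[0,.03],.30],pr),
(np.r_[C-.113*h,.22],pr),(np.r_[C-.113*h,.135],pr),(np.r_[C-.113*h,.0506],pr),(np.r_[C-.003*h,.0506],pr)])
E
```

```text
[-0.875  0.044  0.142 -0.148 -0.215 -0.856] q [-0.55  0.45  2.32  1.42  1.48 -1.2 ] dq [-0.36 -0.1   0.44  0.3  -0.24 -0.27]
[-0.814  0.     0.114 -0.108  0.471 -0.766] q [nan nan nan nan nan nan] dq [nan nan nan nan nan nan]
[-0.792  0.     0.111 -0.215  1.294 -0.093] q [nan nan nan nan nan nan] dq [nan nan nan nan nan nan]
[-0.66  -0.     0.093 -0.313  1.285  0.649] q [-0.33  0.66  2.38  3.48  1.33 -1.61] dq [nan nan nan nan nan nan]
[ 0.     0.     0.    -0.739  0.236  0.492] q [-0.44  0.91  2.35  3.36  1.55 -1.54] dq [-0.11  0.26 -0.03 -0.12  0.22  0.06]
[ 0.     0.     0.    -0.842 -0.     0.118] q [-0.44  1.17  2.31  3.36  1.76 -1.5 ] dq [ 0.    0.25 -0.04  0.    0.2   0.05]
[ 0.     0.     0.    -0.836 -0.     0.117] q [-0.44  1.37  2.22  3.37  1.86 -1.47] dq [ 0.    0.2  -0.09  0.01  0.11  0.03]
[0.    0.    0.    0.153 0.    1.089] q [-0.5   1.23  2.    3.3   1.52 -1.56] dq [-0.06 -0.13 -0.22 -0.07 -0.34 -0.08]
```

```bash
python3 - <<'E'
from h import *
from station import status
s=status.sense()
C=np.r_[.6262,-.2675]; h=np.r_[np.cos(np.radians(-38)),np.sin(np.radians(-38))]
pr=pose(-38,-8,1)
chain(s,[([.46,.21,.38],pose(65,-8,1)),([.52,.13,.38],pose(28,-8,1)),([.57,.03,.37],pose(-5,-8,1)),([.57,-.07,.32],pose(-25,-8,1)),(np.r_[C-.10*h+[0,.03],.26],pr),
(np.r_[C-.10*h,.17],pr),(np.r_[C-.10*h,.11],pr),(np.r_[C-.10*h,.0506],pr)])
E
```

```text
[-0.875  0.044  0.142  0.064  0.224 -0.801] q [-0.43  0.41  2.21  1.51  1.45 -1.04] dq [-0.24 -0.14  0.33  0.39 -0.27 -0.11]
[-0.814  0.     0.114 -0.066  0.882 -0.467] q [-0.4   0.36  2.38  2.17  1.19 -1.24] dq [ 0.03 -0.04  0.16  0.66 -0.26 -0.2 ]
[-0.726  0.     0.102 -0.103  1.118 -0.014] q [-0.2   0.41  2.33  3.02  1.03 -1.52] dq [ 0.2   0.05 -0.05  0.85 -0.16 -0.28]
[-0.44   0.     0.062 -0.483  0.996  0.156] q [-0.21  0.58  2.32  3.38  1.19 -1.63] dq [-0.01  0.17 -0.01  0.37  0.16 -0.11]
[-0.286 -0.     0.04  -0.56   1.056  0.324] q [-0.37  0.77  2.32  3.44  1.39 -1.58] dq [-0.16  0.19  0.01  0.06  0.2   0.05]
[ 0.     0.     0.    -0.866  0.236  0.308] q [-0.45  1.05  2.3   3.35  1.64 -1.53] dq [-0.09  0.27 -0.02 -0.09  0.25  0.06]
[ 0.     0.     0.    -0.594 -0.     0.084] q [-0.45  1.21  2.26  3.35  1.75 -1.5 ] dq [ 0.    0.16 -0.04  0.    0.11  0.02]
[ 0.     0.     0.    -0.588 -0.     0.083] q [-0.45  1.34  2.19  3.36  1.82 -1.49] dq [ 0.    0.14 -0.07  0.    0.07  0.02]
```

Request:
move_arm:
  plan:
    - [[-0.12, 0, 0.02, 0, 0.03, -0.11, 0], [-0.25, 0.01, 0.04, 0.02, 0.06, -0.23, 0], [-0.37, 0.02, 0.06, 0.03, 0.1, -0.34, 0], [-0.5, 0.02, 0.08, 0.04, 0.13, -0.46, 0], [-0.62, 0.03, 0.1, 0.05, 0.16, -0.57, 0], [-0.75, 0.04, 0.12, 0.06, 0.2, -0.69, 0], [-0.88, 0.04, 0.14, 0.06, 0.22, -0.8, 0], [-0.88, 0.04, 0.14, 0.06, 0.22, -0.8, 0]]

```text
t: 4.2
tcp_pos: [0.4591, 0.2102, 0.3805]
tool_rot: [0.637, 0.406, 0.554, -0.35]
force: [0.3, 0.6, 0.1]
finger_gap: 0.997
```

Request:
move_arm:
  plan:
    - [[-0.12, 0, 0.02, -0.01, 0.13, -0.07, 0], [-0.23, 0, 0.03, -0.02, 0.25, -0.13, 0], [-0.35, 0, 0.05, -0.03, 0.38, -0.2, 0], [-0.46, 0, 0.06, -0.04, 0.5, -0.27, 0], [-0.58, 0, 0.08, -0.05, 0.63, -0.33, 0], [-0.7, 0, 0.1, -0.06, 0.76, -0.4, 0], [-0.81, 0, 0.11, -0.07, 0.88, -0.47, 0], [-0.81, 0, 0.11, -0.07, 0.88, -0.47, 0]]

```text
t: 5.2
tcp_pos: [0.5193, 0.1304, 0.3804]
tool_rot: [0.73, 0.186, 0.638, -0.157]
force: [-0.1, -0.5, 0.3]
finger_gap: 1.0
```

```bash
python3 - <<'E'
from h import *
s=rec(); print(s["t"],s["q"].round(3),s["tcp_pos"].round(4))
C=np.r_[.6262,-.2675]; h=np.r_[np.cos(np.radians(-38)),np.sin(np.radians(-38))]
pr=pose(-38,-8,1)
chain(s,[([.57,.035,.37],pose(-5,-8,1)),([.57,-.06,.32],pose(-25,-8,1)),(np.r_[C-.10*h+[0,.04],.26],pr),
(np.r_[C-.10*h,.17],pr),(np.r_[C-.10*h,.11],pr),(np.r_[C-.10*h,.0506],pr)])
E
```

```text
5.2 [-0.401  0.366  2.38   2.165  1.197 -1.25 ] [0.5193 0.1304 0.3804]
[-0.729 -0.007  0.111 -0.112  1.08   0.012] q [-0.18  0.41  2.33  3.04  1.03 -1.53] dq [ 0.22  0.04 -0.05  0.87 -0.17 -0.28]
[-0.44   0.     0.062 -0.484  0.946  0.152] q [-0.18  0.58  2.31  3.42  1.19 -1.64] dq [ 0.    0.17 -0.02  0.38  0.16 -0.11]
[-0.286 -0.     0.04  -0.56   1.056  0.324] q [-0.34  0.77  2.32  3.47  1.39 -1.58] dq [-0.16  0.19  0.01  0.05  0.2   0.05]
[ 0.     0.     0.    -0.857  0.315  0.369] q [-0.45  1.05  2.3   3.35  1.64 -1.53] dq [-0.12  0.27 -0.02 -0.12  0.25  0.06]
[ 0.     0.     0.    -0.594 -0.     0.084] q [-0.45  1.21  2.26  3.35  1.75 -1.5 ] dq [ 0.    0.16 -0.04  0.    0.11  0.02]
[ 0.     0.     0.    -0.588 -0.     0.083] q [-0.45  1.34  2.19  3.36  1.82 -1.49] dq [ 0.    0.14 -0.07  0.    0.07  0.02]
```

Request:
move_arm:
  plan:
    - [[-0.1, 0, 0.02, -0.02, 0.14, 0, 0], [-0.2, 0, 0.03, -0.03, 0.28, 0, 0], [-0.3, 0, 0.05, -0.05, 0.42, 0, 0], [-0.4, 0, 0.06, -0.06, 0.56, 0, 0], [-0.5, 0, 0.08, -0.08, 0.7, 0, 0], [-0.6, 0, 0.09, -0.1, 0.84, 0.01, 0], [-0.73, 0, 0.11, -0.11, 1, 0.01, 0], [-0.73, 0, 0.11, -0.11, 1, 0.01, 0]]

```text
t: 6.2
tcp_pos: [0.5666, 0.0422, 0.3703]
tool_rot: [0.752, -0.033, 0.658, 0.028]
force: [-0.0, -0.1, 0.0]
finger_gap: 0.999
```

Request:
move_arm:
  plan:
    - [[-0.06, 0, 0.01, -0.07, 0.13, 0.02, 0], [-0.12, 0, 0.02, -0.14, 0.27, 0.04, 0], [-0.18, 0, 0.03, -0.21, 0.41, 0.06, 0], [-0.25, 0, 0.04, -0.28, 0.55, 0.08, 0], [-0.31, 0, 0.04, -0.35, 0.69, 0.11, 0], [-0.38, 0, 0.05, -0.42, 0.83, 0.13, 0], [-0.44, 0, 0.06, -0.48, 0.95, 0.15, 0], [-0.44, 0, 0.06, -0.48, 0.95, 0.15, 0]]

```text
t: 7.2
tcp_pos: [0.5657, -0.0545, 0.3197]
tool_rot: [0.735, -0.164, 0.642, 0.142]
force: [0.1, 0.1, 0.4]
finger_gap: 0.999
```

Request:
move_arm:
  plan:
    - [[-0.04, 0, 0, -0.08, 0.14, 0.04, 0], [-0.08, 0, 0.01, -0.16, 0.28, 0.09, 0], [-0.12, 0, 0.02, -0.24, 0.42, 0.13, 0], [-0.16, 0, 0.02, -0.32, 0.56, 0.18, 0], [-0.2, 0, 0.03, -0.4, 0.7, 0.23, 0], [-0.24, 0, 0.03, -0.48, 0.85, 0.28, 0], [-0.29, 0, 0.04, -0.56, 1, 0.32, 0], [-0.29, 0, 0.04, -0.56, 1, 0.32, 0]]

```text
t: 8.2
tcp_pos: [0.544, -0.1562, 0.259]
tool_rot: [0.712, -0.249, 0.62, 0.216]
force: [-0.6, 0.6, -0.1]
finger_gap: 0.997
```

```bash
python3 - <<'E'
from h import *
s=rec(); print(s["t"],s["q"].round(3),s["tcp_pos"].round(4),s["force"].round(1))
C=np.r_[.6262,-.2675]; h=np.r_[np.cos(np.radians(-38)),np.sin(np.radians(-38))]
pr=pose(-38,-8,1)
chain(s,[(np.r_[C-.10*h,.17],pr),(np.r_[C-.10*h,.11],pr),(np.r_[C-.10*h,.0506],pr),(np.r_[C-.05*h,.0506],pr),(np.r_[C-.003*h,.0506],pr)])
E
```

```text
8.2 [-0.302  0.781  2.329  3.514  1.403 -1.582] [ 0.544  -0.1562  0.259 ] [-0.6  0.6 -0.1]
[ 0.011 -0.002 -0.002 -0.835  0.368  0.455] q [-0.45  1.05  2.3   3.35  1.64 -1.53] dq [-0.15  0.27 -0.03 -0.16  0.23  0.05]
[ 0.     0.     0.    -0.594 -0.     0.084] q [-0.45  1.21  2.26  3.35  1.75 -1.5 ] dq [ 0.    0.16 -0.04  0.    0.11  0.02]
[ 0.     0.     0.    -0.588 -0.     0.083] q [-0.45  1.34  2.19  3.36  1.82 -1.49] dq [ 0.    0.14 -0.07  0.    0.07  0.02]
[0.    0.    0.    0.07  0.    0.495] q [-0.48  1.28  2.09  3.32  1.66 -1.53] dq [-0.03 -0.07 -0.1  -0.03 -0.16 -0.04]
[ 0.     0.     0.     0.065 -0.     0.465] q [-0.5   1.23  2.    3.3   1.52 -1.56] dq [-0.02 -0.04 -0.1  -0.02 -0.14 -0.03]
```

Request:
move_arm:
  plan:
    - [[0, 0, 0, -0.12, 0.05, 0.06, 0.15], [0, 0, 0, -0.24, 0.1, 0.13, 0.15], [0, 0, 0, -0.36, 0.16, 0.2, 0.15], [0, 0, 0, -0.48, 0.21, 0.26, 0.15], [0, 0, 0, -0.6, 0.26, 0.33, 0.15], [0, 0, 0, -0.72, 0.32, 0.4, 0.15], [0.01, 0, 0, -0.83, 0.37, 0.45, 0.15], [0.01, 0, 0, -0.83, 0.37, 0.45, 0.15]]

```text
t: 9.2
tcp_pos: [0.5469, -0.2058, 0.1702]
tool_rot: [0.713, -0.246, 0.621, 0.213]
force: [-0.3, -0.6, -0.5]
finger_gap: 0.851
```

Request:
move_arm:
  plan:
    - [[0, 0, 0, -0.1, 0, 0.01, 0.15], [0, 0, 0, -0.2, 0, 0.03, 0.15], [0, 0, 0, -0.3, 0, 0.04, 0.15], [0, 0, 0, -0.4, 0, 0.06, 0.15], [0, 0, 0, -0.5, 0, 0.07, 0.15], [0, 0, 0, -0.6, 0, 0.08, 0.15], [0, 0, 0, -0.6, 0, 0.08, 0.15], [0, 0, 0, -0.6, 0, 0.08, 0.15]]

```text
t: 10.2
tcp_pos: [0.5469, -0.2047, 0.1111]
tool_rot: [0.713, -0.246, 0.622, 0.213]
force: [-0.1, -0.3, -0.7]
finger_gap: 0.847
```

```bash
python3 - <<'E'
from h import *
from station import snapshot
d=snapshot("side"); np.savez("side2.npz",**d); e=snapshot("top"); np.savez("top2.npz",**e)
s=rec(); print(s["t"],s["q"].round(3),s["tcp_pos"].round(4),s["force"].round(1))
C=np.r_[.6262,-.2675]; h=np.r_[np.cos(np.radians(-38)),np.sin(np.radians(-38))]
pr=pose(-38,-8,1)
chain(s,[(np.r_[C-.10*h,.0506],pr),(np.r_[C-.05*h,.0506],pr),(np.r_[C-.003*h,.0506],pr)])
a=cv2.resize(d["img"][120:260,250:410],None,fx=2.5,fy=2.5,interpolation=2); b=cv2.resize(e["img"][150:260,270:430],None,fx=2.5,fy=2.5,interpolation=2)
im=np.zeros((350,800,3),np.uint8); im[:350,:400]=a; im[:275,400:]=b; cv2.imwrite("pics/pre.png",im[...,::-1])
E
```

```text
10.3 [-0.45   1.208  2.262  3.356  1.755 -1.5  ] [ 0.547  -0.2047  0.1114] [-0.3  0.4 -0.2]
[-0.001 -0.004 -0.002 -0.601  0.009  0.094] q [-0.45  1.34  2.19  3.36  1.82 -1.49] dq [-0.    0.14 -0.07  0.    0.06  0.01]
[0.    0.    0.    0.07  0.    0.495] q [-0.48  1.28  2.09  3.32  1.66 -1.53] dq [-0.03 -0.07 -0.1  -0.03 -0.16 -0.04]
[ 0.     0.     0.     0.065 -0.     0.465] q [-0.5   1.23  2.    3.3   1.52 -1.56] dq [-0.02 -0.04 -0.1  -0.02 -0.14 -0.03]
```

View pics/pre.png

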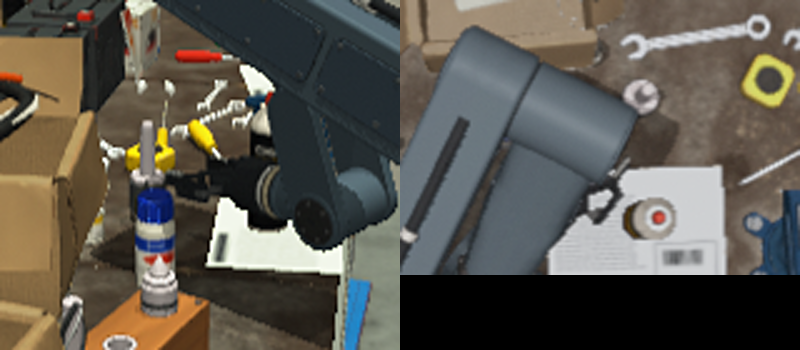

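The fingers are level and pointing at the chuck, and the can, bottle and tape measure still stand untouched. Next I'll descend, advance and grip.

Request:
move_arm:
  plan:
    - [[0, 0, 0, -0.1, 0, 0.01, 0.15], [0, 0, 0, -0.2, 0, 0.03, 0.15], [0, 0, 0, -0.3, 0, 0.05, 0.15], [0, 0, 0, -0.4, 0, 0.06, 0.15], [0, 0, 0, -0.5, 0.01, 0.08, 0.15], [0, 0, 0, -0.55, 0.01, 0.09, 0.15], [0, 0, 0, -0.6, 0.01, 0.09, 0.15], [0, 0, 0, -0.6, 0.01, 0.09, 0.15]]

```text
t: 11.3
tcp_pos: [0.547, -0.2058, 0.05]
tool_rot: [0.713, -0.246, 0.621, 0.213]
force: [-0.0, -0.4, 0.1]
finger_gap: 0.852
```

Request:
move_arm:
  plan:
    - [[0, 0, 0, 0.02, 0, 0.12, 0.15], [0, 0, 0, 0.04, 0, 0.24, 0.15], [0, 0, 0, 0.05, 0, 0.36, 0.15], [0, 0, 0, 0.07, 0, 0.48, 0.15], [0, 0, 0, 0.08, 0, 0.6, 0.15], [0, 0, 0, 0.1, 0, 0.7, 0.15], [0, 0, 0, 0.1, 0, 0.7, 0.15], [0, 0, 0, 0.1, 0, 0.7, 0.15]]

```text
t: 12.3
tcp_pos: [0.6025, -0.2492, 0.0506]
tool_rot: [0.713, -0.246, 0.621, 0.213]
force: [0.0, 0.5, -0.8]
finger_gap: 0.85
```

```bash
python3 - <<'E'
from h import *
s=rec(); print(s["t"],s["q"].round(3),s["tcp_pos"].round(4),s["force"].round(1))
C=np.r_[.6262,-.2675]; h=np.r_[np.cos(np.radians(-38)),np.sin(np.radians(-38))]
print(togo(s,np.r_[C-.003*h,.0506],pose(-38,-8,1)))
E
```

```text
12.3 [-0.492  1.258  2.054  3.311  1.601 -1.54 ] [ 0.6025 -0.2492  0.0506] [ 0.   0.5 -0.8]
[-0.001 -0.003 -0.002  0.037 -0.001  0.267]
```

Request:
move_arm:
  plan:
    - [[0, 0, 0, 0.01, 0, 0.1, 0.15], [0, 0, 0, 0.03, 0, 0.2, 0.15], [0, 0, 0, 0.04, 0, 0.27, 0.15], [0, 0, 0, 0.04, 0, 0.27, 0.2], [0, 0, 0, 0.04, 0, 0.27, 0.3], [0, 0, 0, 0.04, 0, 0.27, 0.35], [0, 0, 0, 0.04, 0, 0.27, 0.4], [0, 0, 0, 0.04, 0, 0.27, 1]]
  force: 80

```text
t: 13.3
tcp_pos: [0.6241, -0.2655, 0.0509]
tool_rot: [0.713, -0.245, 0.621, 0.213]
force: [-2.3, 3.1, 1.9]
finger_gap: 0.611
```

Request:
move_arm:
  plan:
    - [[0, 0, 0, 0, 0, 0, 1], [0, 0, 0, 0, 0, 0, 1], [0, 0, 0, 0, 0, 0, 1], [0, 0, 0, 0, 0, 0, 1], [0, 0, 0, 0, 0, 0, 1], [0, 0, 0, 0, 0, 0, 1], [0, 0, 0, 0, 0, 0, 1], [0, 0, 0, 0, 0, 0, 1]]
  force: 100

```text
t: 14.3
tcp_pos: [0.6241, -0.2656, 0.051]
tool_rot: [0.713, -0.245, 0.621, 0.213]
force: [-2.7, 4.5, 1.8]
finger_gap: 0.614
```

```bash
python3 - <<'E'
from h import *
s=rec(); print(s["t"],s["q"].round(3),s["tcp_pos"].round(4),s["tool_rot"].round(4),s["force"].round(1),s["ft_torque"].round(2),s["finger_gap"])
E
```

```text
14.3 [-0.503  1.234  1.997  3.299  1.522 -1.555] [ 0.6241 -0.2656  0.051 ] [ 0.7129 -0.2455  0.6215  0.2127] [-2.7  4.5  1.8] [0.21 0.19 0.27] 0.6136819717983918
```

Gripped. Next I'll plan the lift and carry, with a half-turn spread over the waypoints.

```bash
cat >> h.py <<'E'
def rp(yaw,pitch,roll): return pose(yaw,pitch,1)*Ro.from_euler("z",roll,degrees=True)
E
python3 - <<'E'
from h import *
from station import status
s=status.sense(); S=np.r_[.558,.243]; h=np.r_[np.cos(np.radians(-19)),np.sin(np.radians(-19))]
chain(s,[([.6241,-.2656,.15],rp(-38,-8,0)),([.58,-.2,.24],rp(-38,-8,0)),([.56,-.12,.32],rp(-35,-6,15)),([.54,-.03,.35],rp(-30,-3,55)),([.53,.06,.36],rp(-26,0,95)),([.52,.15,.36],rp(-22,5,138)),(np.r_[S-.003*h,.32],rp(-19,8,180)),(np.r_[S-.003*h,.25],rp(-19,8,180)),(np.r_[S-.003*h,.117],rp(-19,8,180))])
E
```

```text
[-0.002 -0.003 -0.002  0.981 -0.001 -0.136] q [-0.5   1.01  2.07  3.3   1.38 -1.58] dq [ 0.   -0.22  0.08  0.01 -0.15 -0.03]
[ 0.     0.     0.     0.787 -0.245 -0.869] q [-0.4   0.81  2.24  3.41  1.34 -1.6 ] dq [ 0.11 -0.2   0.16  0.11 -0.04 -0.02]
[ 0.072  0.036  0.325  0.702 -0.507 -0.755] q [-0.23  0.61  2.29  3.55  1.24 -1.4 ] dq [ 0.17 -0.2   0.06  0.13 -0.1   0.19]
[ 0.132 -0.009  0.879  0.058 -0.66  -0.708] q [-0.01  0.56  2.33  3.67  1.3  -0.74] dq [ 0.21 -0.05  0.04  0.13  0.05  0.66]
[ 0.089 -0.07   0.886 -0.556 -0.477 -0.541] q [ 0.23  0.57  2.29  3.84  1.36 -0.09] dq [ 0.24  0.01 -0.04  0.17  0.06  0.65]
[ 0.061 -0.132  0.958 -0.762  0.067 -0.484] q [0.45 0.65 2.22 3.98 1.47 0.63] dq [ 0.22  0.07 -0.07  0.13  0.12  0.73]
[-0.039 -0.088  0.94  -0.377  1.011 -0.061] q [0.59 0.79 2.03 4.05 1.51 1.31] dq [ 0.14  0.14 -0.19  0.07  0.04  0.68]
[ 0.     0.     0.     0.693  0.    -0.097] q [0.59 0.95 2.02 4.05 1.6  1.43] dq [ 0.    0.16 -0.01 -0.    0.09  0.12]
[ 0.     0.     0.     1.317  0.    -0.185] q [0.59 1.24 1.93 4.06 1.72 1.59] dq [ 0.    0.29 -0.09  0.01  0.12  0.16]
```

Request:
move_arm:
  plan:
    - [[0, 0, 0, 0.05, 0, 0, 1], [0, 0, 0, 0.15, 0, -0.02, 1], [0, 0, 0, 0.28, 0, -0.04, 1], [0, 0, 0, 0.44, 0, -0.06, 1], [0, 0, 0, 0.6, 0, -0.08, 1], [0, 0, 0, 0.76, 0, -0.11, 1], [0, 0, 0, 0.9, 0, -0.13, 1], [0, 0, 0, 0.98, 0, -0.14, 1]]

```text
t: 15.3
tcp_pos: [0.6238, -0.2659, 0.1514]
tool_rot: [0.712, -0.246, 0.622, 0.213]
force: [0.8, -0.1, -8.0]
finger_gap: 0.608
```

Request:
move_arm:
  plan:
    - [[0, 0, 0, 0.1, -0.03, -0.11, 1], [0, 0, 0, 0.2, -0.06, -0.22, 1], [0, 0, 0, 0.32, -0.1, -0.35, 1], [0, 0, 0, 0.44, -0.14, -0.48, 1], [0, 0, 0, 0.56, -0.18, -0.61, 1], [0, 0, 0, 0.68, -0.21, -0.74, 1], [0, 0, 0, 0.78, -0.24, -0.87, 1], [0, 0, 0, 0.78, -0.24, -0.87, 1]]

```text
t: 16.3
tcp_pos: [0.5785, -0.1997, 0.2402]
tool_rot: [0.713, -0.245, 0.622, 0.213]
force: [-0.2, -1.2, -7.2]
finger_gap: 0.61
```

Request:
move_arm:
  plan:
    - [[0.01, 0, 0.05, 0.1, -0.07, -0.11, 1], [0.02, 0.01, 0.1, 0.2, -0.14, -0.22, 1], [0.03, 0.02, 0.15, 0.3, -0.21, -0.33, 1], [0.04, 0.02, 0.2, 0.4, -0.29, -0.43, 1], [0.05, 0.03, 0.25, 0.5, -0.36, -0.54, 1], [0.06, 0.03, 0.29, 0.6, -0.43, -0.65, 1], [0.07, 0.04, 0.33, 0.7, -0.51, -0.75, 1], [0.07, 0.04, 0.33, 0.7, -0.51, -0.75, 1]]

```text
t: 17.3
tcp_pos: [0.5591, -0.1196, 0.32]
tool_rot: [0.67, -0.315, 0.662, 0.114]
force: [-0.3, -0.5, -7.1]
finger_gap: 0.611
```

Request:
move_arm:
  plan:
    - [[0.02, 0, 0.12, 0.01, -0.09, -0.1, 1], [0.04, 0, 0.25, 0.02, -0.18, -0.2, 1], [0.06, 0, 0.38, 0.03, -0.28, -0.3, 1], [0.08, 0, 0.5, 0.03, -0.38, -0.4, 1], [0.1, 0, 0.63, 0.04, -0.47, -0.5, 1], [0.12, 0, 0.76, 0.05, -0.57, -0.6, 1], [0.13, -0.01, 0.88, 0.06, -0.66, -0.71, 1], [0.13, -0.01, 0.88, 0.06, -0.66, -0.71, 1]]

```text
t: 18.3
tcp_pos: [0.5389, -0.0303, 0.3488]
tool_rot: [0.532, -0.49, 0.674, -0.15]
force: [-0.4, 0.4, -7.7]
finger_gap: 0.607
```

```bash
python3 - <<'E'
from h import *
s=rec(); print(s["t"],s["q"].round(3),s["tcp_pos"].round(4),s["force"].round(1),s["finger_gap"]); S=np.r_[.558,.243]; h=np.r_[np.cos(np.radians(-19)),np.sin(np.radians(-19))]
chain(s,[([.53,.06,.36],rp(-26,0,95)),([.52,.15,.36],rp(-22,5,138)),(np.r_[S-.003*h,.32],rp(-19,8,180)),(np.r_[S-.003*h,.25],rp(-19,8,180))])
E
```

```text
18.3 [-0.013  0.57   2.33   3.673  1.314 -0.728] [ 0.5389 -0.0303  0.3488] [-0.4  0.4 -7.7] 0.6072836164134134
[ 0.083 -0.074  0.881 -0.556 -0.492 -0.534] q [ 0.23  0.57  2.29  3.84  1.36 -0.09] dq [ 0.24  0.   -0.04  0.17  0.04  0.64]
[ 0.061 -0.132  0.958 -0.762  0.067 -0.484] q [0.45 0.65 2.22 3.98 1.47 0.63] dq [ 0.22  0.07 -0.07  0.13  0.12  0.73]
[-0.039 -0.088  0.94  -0.377  1.011 -0.061] q [0.59 0.79 2.03 4.05 1.51 1.31] dq [ 0.14  0.14 -0.19  0.07  0.04  0.68]
[ 0.     0.     0.     0.693  0.    -0.097] q [0.59 0.95 2.02 4.05 1.6  1.43] dq [ 0.    0.16 -0.01 -0.    0.09  0.12]
```

Request:
move_arm:
  plan:
    - [[0.01, -0.01, 0.12, -0.08, -0.07, -0.07, 1], [0.02, -0.02, 0.25, -0.16, -0.14, -0.15, 1], [0.03, -0.03, 0.38, -0.24, -0.21, -0.23, 1], [0.05, -0.04, 0.5, -0.32, -0.28, -0.3, 1], [0.06, -0.05, 0.63, -0.4, -0.35, -0.38, 1], [0.07, -0.06, 0.76, -0.48, -0.42, -0.46, 1], [0.08, -0.07, 0.88, -0.56, -0.49, -0.53, 1], [0.08, -0.07, 0.88, -0.56, -0.49, -0.53, 1]]

```text
t: 19.3
tcp_pos: [0.5309, 0.0596, 0.3595]
tool_rot: [-0.348, 0.616, -0.584, 0.399]
force: [0.4, -0.0, -8.4]
finger_gap: 0.608
```

Request:
move_arm:
  plan:
    - [[0.01, -0.02, 0.13, -0.11, 0.01, -0.07, 1], [0.02, -0.04, 0.27, -0.22, 0.02, -0.14, 1], [0.03, -0.06, 0.41, -0.33, 0.03, -0.21, 1], [0.04, -0.08, 0.55, -0.44, 0.04, -0.28, 1], [0.05, -0.1, 0.69, -0.55, 0.05, -0.35, 1], [0.06, -0.12, 0.83, -0.66, 0.06, -0.42, 1], [0.06, -0.13, 0.96, -0.76, 0.07, -0.48, 1], [0.06, -0.13, 0.96, -0.76, 0.07, -0.48, 1]]

```text
t: 20.3
tcp_pos: [0.5216, 0.1491, 0.3592]
tool_rot: [-0.116, 0.667, -0.392, 0.623]
force: [0.5, -0.6, -7.3]
finger_gap: 0.608
```

Request:
move_arm:
  plan:
    - [[0, -0.01, 0.13, -0.05, 0.14, -0.01, 1], [-0.01, -0.02, 0.27, -0.11, 0.29, -0.02, 1], [-0.02, -0.04, 0.41, -0.16, 0.43, -0.03, 1], [-0.02, -0.05, 0.54, -0.22, 0.58, -0.04, 1], [-0.03, -0.06, 0.68, -0.27, 0.72, -0.05, 1], [-0.03, -0.07, 0.81, -0.33, 0.86, -0.06, 1], [-0.04, -0.09, 0.94, -0.38, 1, -0.06, 1], [-0.04, -0.09, 0.94, -0.38, 1, -0.06, 1]]

```text
t: 21.3
tcp_pos: [0.5571, 0.242, 0.3198]
tool_rot: [0.109, 0.648, -0.127, 0.743]
force: [0.7, -0.5, -7.4]
finger_gap: 0.613
```

```bash
python3 - <<'E'
from h import *
from station import snapshot
d=snapshot("side"); np.savez("side3.npz",**d); e=snapshot("top"); np.savez("top3.npz",**e)
s=rec(); print(s["t"],s["q"].round(3),s["tcp_pos"].round(4),s["tool_rot"].round(4),s["force"].round(1),s["finger_gap"]); S=np.r_[.558,.243]; h=np.r_[np.cos(np.radians(-19)),np.sin(np.radians(-19))]
chain(s,[(np.r_[S-.003*h,.25],rp(-19,8,180))])
a=cv2.resize(d["img"][100:300,220:380],None,fx=2.5,fy=2.5,interpolation=2); b=cv2.resize(e["img"][130:270,150:310],None,fx=2.5,fy=2.5,interpolation=2)
im=np.zeros((500,800,3),np.uint8); im[:500,:400]=a; im[:350,400:]=b; cv2.imwrite("pics/hov.png",im[...,::-1])
E
```

```text
21.4 [0.585 0.785 2.031 4.054 1.509 1.31 ] [0.5564 0.2413 0.3204] [ 0.1096  0.6476 -0.1276  0.7431] [-0.3  0.3 -6.8] 0.6092802348069507
[-0.008 -0.003  0.004  0.694  0.023 -0.117] q [0.59 0.95 2.02 4.05 1.6  1.43] dq [ 0.    0.16 -0.01 -0.    0.1   0.12]
```

View pics/hov.png

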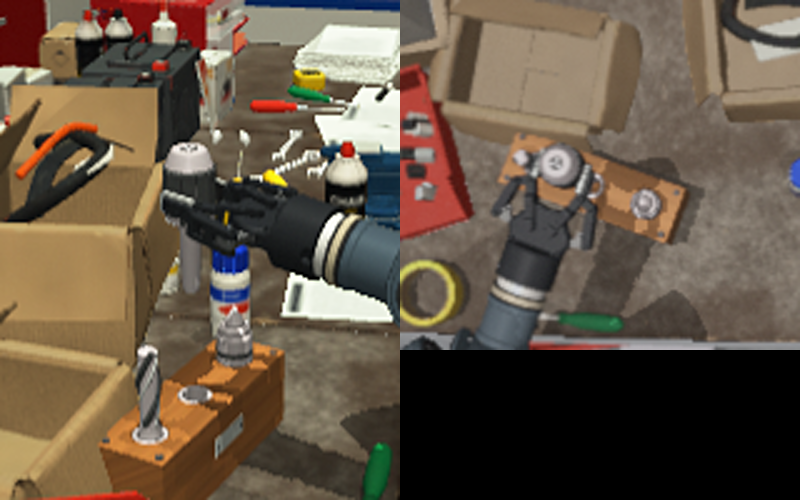

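The chuck is nose up in the gripper above the block, and both neighbours are undisturbed. I'll go down to about 25 mm above the mouth and measure the arbor against the socket with the same camera.

Request:
move_arm:
  plan:
    - [[0, 0, 0, 0.1, 0, -0.01, 1], [0, 0, 0, 0.22, 0, -0.03, 1], [0, 0, 0, 0.36, 0.01, -0.05, 1], [0, 0, 0, 0.5, 0.01, -0.07, 1], [0, 0, 0, 0.65, 0.02, -0.1, 1], [0, 0, 0, 0.8, 0.02, -0.12, 1], [-0.01, 0, 0, 0.94, 0.02, -0.15, 1], [-0.01, 0, 0, 0.94, 0.02, -0.15, 1]]

```text
t: 22.4
tcp_pos: [0.5553, 0.2452, 0.2237]
tool_rot: [0.106, 0.649, -0.123, 0.744]
force: [-0.1, -0.8, -7.2]
finger_gap: 0.608
```

```bash
cat >> h.py <<'E'
from scipy.optimize import least_squares
def conefit(d,s,rad=.03):
    """fit chuck axis to depth points: arbor cone, known radius law; guess from TCP"""
    R=Ro.from_quat(s["tool_rot"]); g=s["tcp_pos"]+R.apply([0,0,.003])  # on axis
    ax0=np.array([0,0,-1.]); tipdist=.105
    uv=pix(d,[g,g+ax0*tipdist]).astype(int); u0,v0=uv.min(0)-15; u1,v1=uv.max(0)+15
    P,_=cloud(d,u0,u1,v0,v1)
    def res(p,Q):
        a=np.r_[p[2],p[3],-1]; a/=np.linalg.norm(a); o=np.r_[p[0],p[1],g[2]]; t=(Q-o)@a
        r=np.linalg.norm(Q-o-t[:,None]*a,axis=1); return r-(.012-(t-.025)*.0045/.08),t
    p=np.r_[g[:2],0,0]
    for k in range(5):
        r,t=res(p,P); m=(t>.032)&(t<.10)&(abs(r)<(.012 if k==0 else .005)); Q=P[m]
        p=least_squares(lambda p:res(p,Q)[0],p,loss="soft_l1",f_scale=.0015).x
    a=np.r_[p[2],p[3],-1]; return p,m.sum(),abs(res(p,Q)[0]).mean(),g
E
python3 - <<'E'
from h import *
from station import snapshot
s=rec(); print(s["t"],s["tcp_pos"].round(4),s["force"].round(1)); print("toolRot err",togo(s,s["tcp_pos"],rp(-19,8,180))[:3]*45)
for n in("side","top"):
    d=snapshot(n); np.savez(n+"4.npz",**d)
    for k in range(1):
        p,m,e,g=conefit(d,s); print(n,m,e.round(5),"axis at grip",p[:2].round(4),"slope",p[2:].round(4),"tip xy",(p[:2]+p[2:]*.105).round(4),"expected",g[:2].round(4))
d=load("side4.npz"); im=d["img"].copy()
a=cv2.resize(im[180:300,240:350],None,fx=5,fy=5,interpolation=2); cv2.imwrite("pics/low.png",a[...,::-1])
E
```

```text
22.4 [0.5553 0.2452 0.2237] [-0.1 -0.8 -7.2]
toolRot err [ 0.27 -0.18  0.09]
side 143 0.0012 axis at grip [0.5578 0.2443] slope [0.0067 0.0195] tip xy [0.5585 0.2463] expected [0.5581 0.2443]
top 0 nan axis at grip [0.5581 0.2443] slope [0. 0.] tip xy [0.5581 0.2443] expected [0.5581 0.2443]h.py:80: RuntimeWarning: Mean of empty slice.
  a=np.r_[p[2],p[3],-1]; return p,m.sum(),abs(res(p,Q)[0]).mean(),g
  ret = ret.dtype.type(ret / rcount)
```

View pics/low.png

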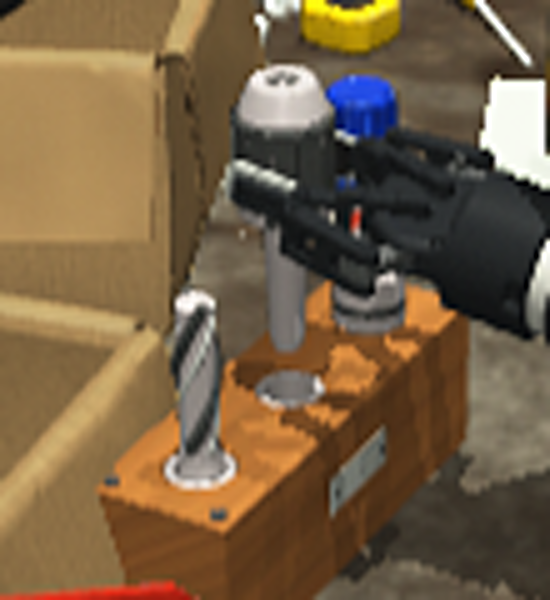

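Tip at crop (289,348), mouth at crop (291,388): they line up in the side view. I'll check the other direction with the nose face in the top view.

```bash
python3 - <<'E'
from h import *
s=rec(); g=s["tcp_pos"]+Ro.from_quat(s["tool_rot"]).apply([0,0,.003])
d=load("top4.npz"); c=pix(d,[np.r_[g[:2],g[2]+.051]])[0]; print("pred nose px",c.round(1))
u,v=np.int32(c); P,uv=cloud(d,u-20,u+20,v-20,v+20); print(P[:,2].max())
for lo,hi in((.268,.285),(.262,.285),):
    m=(P[:,2]>lo)&(P[:,2]<hi)&(np.hypot(*(P[:,:2]-g[:2]).T)<.035); (cc,r)=cv2.minEnclosingCircle(np.float32(uv[m])); W=at_z(d,[cc,uv[m].mean(0)],(g[2]+.051)); print(m.sum(),np.median(P[m,2]).round(4),cc,round(r,1),W.round(4))
g8=cv2.cvtColor(d["img"][v-16:v+17,u-16:u+17],cv2.COLOR_RGB2GRAY); print(g8[::2,::2])
a=cv2.resize(d["img"][v-40:v+40,u-40:u+60],None,fx=6,fy=6,interpolation=2); cv2.imwrite("pics/nose.png",a[...,::-1]); print(u-40,v-40)
E
```

```text
pred nose px [216.1 198.4]
0.28339891375298576
115 0.2737 (216.5, 198.5) 6.5 [[0.5578 0.2431 0.2769]
 [0.5577 0.2432 0.2769]]
149 0.2725 (217.27272033691406, 198.5454559326172) 7.7 [[0.5577 0.2405 0.2769]
 [0.5572 0.2414 0.2769]]
[[106 111 115 118 123 126 138 140 144 150 147 146 122  71  68  79 119]
 [115 134 122 106 107 104 101 103 103 106 111 116 108 114 107 112 117]
 [145 145 144 141 137 132 111 102  97  98  97  95  91 102 110 116 115]
 [136 136 143 148 145 142 140 136 123  97  93  92  93  75 105 115 112]
 [122 119 128 146 147 148 148 132 126 124 121 112  93  83  71  77 115]
 [143  59 106 139 114 101 101 103 117 115 112 130 123 117  94  68  58]
 [154  64  64  77 120 153 148 175 204 204 149 110  75 120 126 124 127]
 [ 74  73  76  76  95 128 182 207 160 168 207 138  95  50  78  79  93]
 [166 116 118 129 102 153 198 189 144 130 206 155 114  54  83  81  82]
 [140 162 185 135 156 158 194 192 128 188 208 144 116  62 201  76  86]
 [148 141 131  95 188 118 158 206 207 210 187 117  99  76 135  52  97]
 [ 92  64  73  72  80 105 121 149 158 150 134 117  62 155 109  71 102]
 [ 73  61  78  74  52 113 129 106 129 119 111  51  71 212  74  79 108]
 [ 68  61 108  75  54 116 136 122  97  87  75  71 136 156  69 116  90]
 [ 45 104 105  50  33  91 116  88  88 137 148 100  92  71  60 135 129]
 [ 69 121 109  75  45  60 114 109  86 142 112  81  76  70  60 104 132]
 [ 99 125 119  63  56  49  70 106 106 104 132  79  76  56  76  51  85]]
176 158
```

View pics/nose.png

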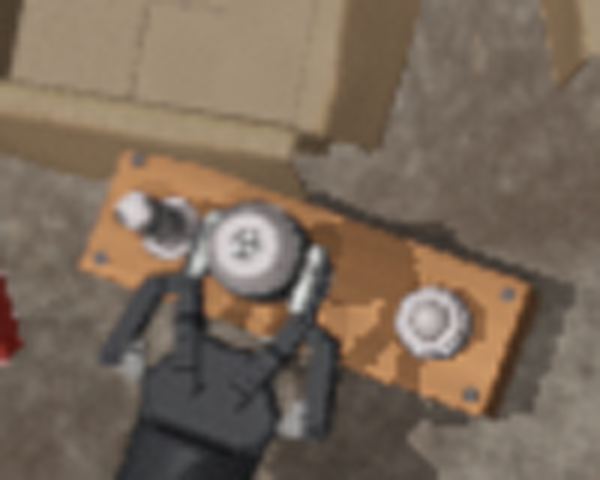

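```bash
python3 - <<'E'
from h import *
def fit(d,g,sgn,off):
    # g point on axis, arbor along sgn*z, back at distance off from g
    tip=g+np.r_[0,0,sgn*(off+.08)]; uv=pix(d,[g,tip]).astype(int); u0,v0=uv.min(0)-12;u1,v1=uv.max(0)+12; P,_=cloud(d,u0,u1,v0,v1)
    def res(p,Q):
        a=np.r_[p[2],p[3],sgn]; a/=np.linalg.norm(a); o=np.r_[p[:2],g[2]]; t=(Q-o)@a
        return np.linalg.norm(Q-o-t[:,None]*a,axis=1)-(.012-(t-off)*.0045/.08),t
    p=np.r_[g[:2],0,0]
    for k in range(8):
        r,t=res(p,P); m=(t>off+.008)&(t<off+.074)&(abs(r)<(.01 if k<2 else .004)); Q=P[m]; p=least_squares(lambda p:res(p,Q)[0],p,loss="soft_l1",f_scale=.001).x
    print(m.sum(),p[:2].round(4),"slope",p[2:].round(4),"tip",(p[:2]+p[2:]*(off+.08)).round(4))
fit(load("side0.npz"),np.r_[.6262,-.2675,.051],1,.025)
fit(load("side4.npz"),np.r_[.558,.2440,.2255],-1,.025)
fit(load("side3.npz"),np.r_[.5593,.2403,.3204],-1,.025)
E
```

```text
91 [ 0.6278 -0.2697] slope [-0.018  0.065] tip [ 0.6259 -0.2629]
139 [0.5579 0.2445] slope [0.0046 0.0164] tip [0.5584 0.2463]
160 [0.56   0.2401] slope [0.0055 0.0232] tip [0.5606 0.2425]
```

The upright reference fit shows that the depth-fit slope is biased, so I'll ignore it. The top nose fit and the kinematics agree with the socket to within 1 mm. I'll lower in stages and watch the force.

```bash
python3 - <<'E'
from h import *
s=rec(); x,y=s["tcp_pos"][:2]+[0,-.0007]; chain(s,[([x,y,.165],rp(-19,8,180))]); print(s["ft_torque"])
E
```

```text
[ 0.006 -0.001 -0.001  0.599 -0.007 -0.081] q [0.59 1.14 1.97 4.06 1.69 1.54] dq [ 0.    0.13 -0.04  0.01  0.06  0.07]
[ 0.51441395  1.47560244 -0.03280254]
```

Request:
move_arm:
  plan:
    - [[0, 0, 0, 0.06, -0.01, -0.01, 1], [0, 0, 0, 0.14, -0.01, -0.02, 1], [0, 0, 0, 0.22, -0.01, -0.03, 1], [0, 0, 0, 0.3, -0.01, -0.04, 1], [0, 0, 0, 0.38, -0.01, -0.05, 1], [0, 0, 0, 0.46, -0.01, -0.06, 1], [0.01, 0, 0, 0.53, -0.01, -0.07, 1], [0.01, 0, 0, 0.6, -0.01, -0.08, 1]]

```text
t: 23.5
tcp_pos: [0.5555, 0.2445, 0.1645]
tool_rot: [0.11, 0.647, -0.125, 0.744]
force: [0.0, 0.5, -6.8]
finger_gap: 0.611
```

```bash
python3 - <<'E'
from h import *
s=rec(); print(s["t"],s["tcp_pos"].round(4),s["force"].round(1),s["ft_torque"].round(2)); chain(s,[([.5553,.2444,.135],rp(-19,8,180)),([.5553,.2444,.1175],rp(-19,8,180))])
E
```

```text
23.5 [0.5555 0.2445 0.1645] [ 0.   0.5 -6.8] [0.53 1.53 0.04]
[-0.004 -0.002 -0.001  0.292 -0.002 -0.042] q [0.59 1.2  1.95 4.06 1.71 1.57] dq [-0.    0.06 -0.02 -0.    0.03  0.03]
[ 0.     0.     0.     0.173  0.    -0.024] q [0.59 1.23 1.93 4.07 1.72 1.59] dq [ 0.    0.04 -0.02  0.    0.01  0.02]
```

Request:
move_arm:
  plan:
    - [[0, 0, 0, 0.04, 0, -0.01, 1], [0, 0, 0, 0.08, 0, -0.01, 1], [0, 0, 0, 0.12, 0, -0.02, 1], [0, 0, 0, 0.16, 0, -0.02, 1], [0, 0, 0, 0.2, 0, -0.03, 1], [0, 0, 0, 0.24, 0, -0.03, 1], [0, 0, 0, 0.27, 0, -0.04, 1], [0, 0, 0, 0.29, 0, -0.04, 1]]

```text
t: 24.5
tcp_pos: [0.5554, 0.2443, 0.1354]
tool_rot: [0.11, 0.647, -0.125, 0.744]
force: [0.5, -0.0, -6.9]
finger_gap: 0.607
```

```bash
python3 - <<'E'
from h import *
s=rec(); print(s["t"],s["tcp_pos"].round(4),s["force"].round(1),s["ft_torque"].round(2)); chain(s,[([.5553,.2444,.1205],rp(-19,8,180)),([.5553,.2444,.1175],rp(-19,8,180))])
E
```

```text
24.5 [0.5554 0.2443 0.1354] [ 0.5 -0.  -6.9] [ 0.54  1.5  -0.02]
[-0.004 -0.002 -0.001  0.147  0.    -0.021] q [0.59 1.23 1.93 4.06 1.72 1.58] dq [-0.    0.03 -0.01 -0.    0.01  0.01]
[ 0.     0.     0.     0.03   0.    -0.004] q [0.59 1.23 1.93 4.07 1.72 1.59] dq [ 0.    0.01 -0.    0.    0.    0.  ]
```

Still free with no contact. I'll ease down to z = 0.1205.

Request:
move_arm:
  plan:
    - [[0, 0, 0, 0.02, 0, 0, 1], [0, 0, 0, 0.04, 0, 0, 1], [0, 0, 0, 0.06, 0, -0.01, 1], [0, 0, 0, 0.08, 0, -0.01, 1], [0, 0, 0, 0.1, 0, -0.01, 1], [0, 0, 0, 0.12, 0, -0.02, 1], [0, 0, 0, 0.14, 0, -0.02, 1], [0, 0, 0, 0.15, 0, -0.02, 1]]

```text
t: 25.5
tcp_pos: [0.5555, 0.2443, 0.1203]
tool_rot: [0.11, 0.647, -0.125, 0.744]
force: [-0.5, 0.8, -7.2]
finger_gap: 0.612
```

```bash
python3 - <<'E'
from h import *
s=rec(); print(s["t"],s["tcp_pos"].round(4),s["force"].round(1),s["ft_torque"].round(2)); chain(s,[([.5553,.2444,.117],rp(-19,8,180))])
E
```

```text
25.5 [0.5555 0.2443 0.1203] [-0.5  0.8 -7.2] [0.5  1.52 0.03]
[-0.005 -0.002 -0.001  0.032  0.001 -0.007] q [0.59 1.23 1.93 4.07 1.72 1.59] dq [-0.    0.01 -0.   -0.    0.01  0.  ]
```

Request:
move_arm:
  plan:
    - [[0, 0, 0, 0, 0, 0, 1], [0, 0, 0, 0.01, 0, 0, 1], [0, 0, 0, 0.01, 0, 0, 1], [0, 0, 0, 0.02, 0, 0, 1], [0, 0, 0, 0.02, 0, 0, 1], [0, 0, 0, 0.03, 0, 0, 1], [0, 0, 0, 0.03, 0, 0, 1], [0, 0, 0, 0.03, 0, 0, 1]]

```text
t: 26.5
tcp_pos: [0.5559, 0.2442, 0.1175]
tool_rot: [0.11, 0.647, -0.125, 0.744]
force: [-0.6, -0.7, -6.7]
finger_gap: 0.608
```

```bash
python3 - <<'E'
from h import *
s=rec(); print(s["t"],s["tcp_pos"].round(4),s["force"].round(1),s["ft_torque"].round(2))
E
```

```text
26.5 [0.5559 0.2442 0.1175] [-0.6 -0.7 -6.7] [0.53 1.55 0.07]
```

Not seated yet, with the expected contact close. I'll go down another 1 mm.

Request:
move_arm:
  plan:
    - [[0, 0, 0, 0, 0, 0, 1], [0, 0, 0, 0.002, 0, 0, 1], [0, 0, 0, 0.004, 0, 0, 1], [0, 0, 0, 0.006, 0, 0, 1], [0, 0, 0, 0.008, 0, 0, 1], [0, 0, 0, 0.01, 0, 0, 1], [0, 0, 0, 0.01, 0, 0, 1], [0, 0, 0, 0.01, 0, 0, 1]]

```text
t: 27.5
tcp_pos: [0.5559, 0.2442, 0.1174]
tool_rot: [0.11, 0.647, -0.125, 0.744]
force: [-3.0, 0.2, -0.2]
finger_gap: 0.612
```

```bash
python3 - <<'E'
from h import *
s=rec(); print(s["t"],s["tcp_pos"].round(4),s["force"].round(1),s["ft_torque"].round(2))
E
```

```text
27.5 [0.5559 0.2442 0.1174] [-3.   0.2 -0.2] [ 0.12  0.58 -0.04]
```

Contact: the 6.5 N weight is now carried by the block at TCP z = 0.1174, matching the expected 0.117. I'll release gently and plan the retreat.

Request:
move_arm:
  plan:
    - [[0, 0, 0, 0.01, 0, 0, 0.37], [0, 0, 0, 0.01, 0, 0, 0.36], [0, 0, 0, 0.01, 0, 0, 0.34], [0, 0, 0, 0.01, 0, 0, 0.32], [0, 0, 0, 0.01, 0, 0, 0.29], [0, 0, 0, 0.01, 0, 0, 0.25], [0, 0, 0, 0.01, 0, 0, 0.2], [0, 0, 0, 0.01, 0, 0, 0.15]]

```text
t: 28.5
tcp_pos: [0.5562, 0.244, 0.1155]
tool_rot: [0.11, 0.647, -0.125, 0.744]
force: [-0.5, 0.0, -0.0]
finger_gap: 0.851
```

```bash
python3 - <<'E'
from h import *
from station import snapshot
d=snapshot("side"); e=snapshot("top"); np.savez("side5.npz",**d); np.savez("top5.npz",**e)
s=rec(); print(s["t"],s["q"].round(2),s["tcp_pos"].round(4),s["force"].round(1),s["ft_torque"].round(2),s["finger_gap"])
h=np.r_[np.cos(np.radians(-19)),np.sin(np.radians(-19)),0]; p=s["tcp_pos"]; R=Ro.from_quat(s["tool_rot"])
chain(s,[(p-h*.035,R),(p-h*.07,R),(p-h*.095,R),(p-h*.095+[0,0,.09],R)])
a=cv2.resize(d["img"][180:300,240:350],None,fx=3.6,fy=3.6,interpolation=2); b=cv2.resize(e["img"][158:238,176:276],None,fx=3.9,fy=3.9,interpolation=2)
im=np.zeros((432,790,3),np.uint8); im[:432,:396]=a; im[:312,400:790]=b; cv2.imwrite("pics/rel.png",im[...,::-1])
E
```

```text
28.6 [0.59 1.24 1.92 4.07 1.72 1.59] [0.5561 0.2441 0.1155] [ 1.   0.6 -0.3] [ 0.14  0.44 -0.01] 0.851212570554521
[ 0.     0.     0.    -0.048 -0.001 -0.347] q [0.66 1.24 1.95 4.14 1.74 1.62] dq [0.07 0.01 0.03 0.07 0.02 0.03]
[ 0.     0.     0.    -0.048 -0.001 -0.347] q [0.73 1.25 1.98 4.22 1.75 1.65] dq [0.07 0.01 0.02 0.08 0.01 0.03]
[ 0.     0.     0.    -0.034 -0.001 -0.248] q [0.78 1.26 1.99 4.27 1.75 1.67] dq [0.05 0.   0.01 0.06 0.   0.02]
[ 0.     0.     0.    -0.891  0.001  0.124] q [0.78 1.06 2.06 4.26 1.7  1.56] dq [ 0.   -0.2   0.08 -0.02 -0.05 -0.11]
```

View pics/rel.png

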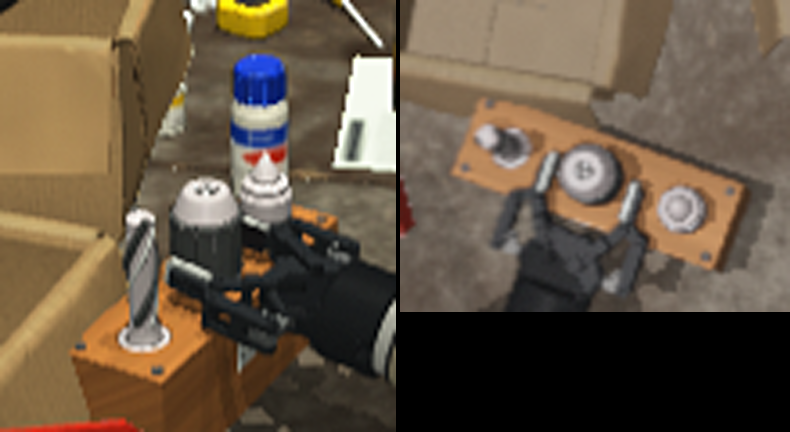

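The chuck sits nose up in the middle socket with both pads clear of it, and the neighbours are upright. Now I'll retreat level, then up.

Request:
move_arm:
  plan:
    - [[0, 0, 0, -0.01, 0, -0.1, 0.15], [0, 0, 0, -0.03, 0, -0.2, 0.15], [0, 0, 0, -0.04, 0, -0.32, 0.15], [0, 0, 0, -0.06, 0, -0.46, 0.15], [0, 0, 0, -0.08, 0, -0.6, 0.15], [0, 0, 0, -0.1, 0, -0.74, 0.15], [0, 0, 0, -0.12, 0, -0.86, 0.15], [0, 0, 0, -0.13, 0, -0.94, 0.15]]

```text
t: 29.6
tcp_pos: [0.4657, 0.2758, 0.1155]
tool_rot: [0.11, 0.647, -0.125, 0.744]
force: [-0.9, -0.6, 0.6]
finger_gap: 0.851
```

Request:
move_arm:
  plan:
    - [[0, 0, 0, -0.1, 0, 0.01, 0.15], [0, 0, 0, -0.22, 0, 0.03, 0.15], [0, 0, 0, -0.36, 0, 0.05, 0.15], [0, 0, 0, -0.5, 0, 0.07, 0.15], [0, 0, 0, -0.64, 0, 0.09, 0.15], [0, 0, 0, -0.78, 0, 0.11, 0.15], [0, 0, 0, -0.89, 0, 0.12, 0.15], [0, 0, 0, -0.89, 0, 0.12, 0.15]]

```text
t: 30.6
tcp_pos: [0.4661, 0.2753, 0.2063]
tool_rot: [0.11, 0.647, -0.125, 0.744]
force: [1.1, 0.7, -0.5]
finger_gap: 0.846
```

```bash
python3 - <<'E'
from h import *
from station import snapshot
d=snapshot("side"); e=snapshot("top"); s=rec(); print(s["t"],s["tcp_pos"].round(4),s["force"].round(1),abs(s["qd"]).max().round(4))
P,_=cloud(d,230,340,150,300); m=(np.hypot(P[:,0]-.558,P[:,1]-.243)<.02)&(P[:,2]>.15); print("nose top z",np.percentile(P[m,2],[50,90,98]).round(4))
P,uv=cloud(e,190,260,170,230); m=(np.hypot(P[:,0]-.558,P[:,1]-.243)<.025)&(P[:,2]>.16); W=at_z(e,[uv[m].mean(0)],.168); print("nose xy",W.round(4),"z",np.median(P[m,2]).round(4),m.sum())
for nm,g,zr,r in(("bottle",(.578,-.069),(.03,.09),.027),("aerosol",(.446,-.279),(.03,.15),.0305)):
    P,_=cloud(d,250,410,145,315); m=(P[:,2]>zr[0])&(P[:,2]<zr[1])&(np.hypot(P[:,0]-g[0],P[:,1]-g[1])<.045)
    f=lambda p:np.hypot(P[m,0]-p[0],P[m,1]-p[1])-r
    print(nm,m.sum(),least_squares(f,g,loss="soft_l1",f_scale=.002).x.round(4))
a=cv2.resize(d["img"][140:310,240:400],None,fx=2.5,fy=2.5,interpolation=2); b=cv2.resize(e["img"][150:260,180:440],None,fx=1.53,fy=1.53,interpolation=2)
im=np.zeros((425,800,3),np.uint8); im[:425,:400]=a; im[:b.shape[0],400:400+b.shape[1]]=b[:,:400]; cv2.imwrite("pics/end.png",im[...,::-1])
E
```

```text
30.7 [0.4662 0.2754 0.2052] [ 0.2  0.6 -0.5] 0.0145
nose top z [0.168  0.1705 0.1722]
nose xy [[0.5585 0.2416 0.168 ]] z 0.1663 110
bottle 220 [ 0.578  -0.0683]
aerosol 499 [ 0.4461 -0.2779]
```

View pics/end.png

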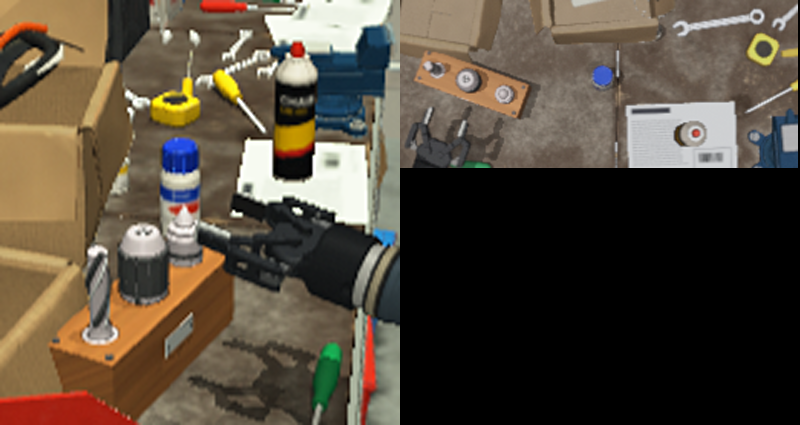

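The chuck stands upright in the middle socket. The nose reads z = 0.168, exactly the expected 92 + 76 mm, and all other items are in place. Handing in.

```bash
python3 -c "
from station import manip; print(manip.sign_off())"
```

```text
the job is handed in; nothing more can be done
None
```

The chuck is in the middle socket, nose up, released and standing free, and I handed the job in at about 31 s of the 72 s allowed. The hand-in reports no verdict.

**What I did:** I gripped the chuck on its sleeve from between the bottle and the can, with the tool nearly level. I lifted it, turned it over with a half-turn of the tool on the way to the block, and lowered the arbor in small steps. When the block took its weight (about 6.5 N, tool height 0.1174 m against 0.117 m expected), I opened the fingers and backed off.

**Last checks:**
- **Height:** the nose is at z = 0.168 m by the side camera and 0.166 m by the top camera. Fully seated, it should be 0.168 m.
- **Position:** the top camera puts the nose centre at (0.5585, 0.2416) m. The same camera put the socket at (0.5577, 0.2427) m, so they differ by about 1.4 mm, within the calibration error and the play.
- **Surroundings:** the bottle and can measure within about 1 mm of where they started. In the pictures the tape measure, live centre and drill look untouched, and the arm is clear of everything.

**Checks that failed or disagreed:**
- **Tilt:** I did not measure it directly. A depth fit of the arbor in the gripper suggested about 1° of lean, but the same fit also showed lean on the chuck when it stood upright, so I discarded it. The seated height and the free insertion point to it being straight.
- **Grip width:** the gripper read about 52 mm across the sleeve instead of 54 mm. The grip held without slipping.

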